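# Load the kiln shelf with the unglazed ware

## Task

Load the kiln shelf: stand the bud vase in the middle of the white disc in front of the round post, and the jar in the middle of the white disc in front of the square post. Put the lid on the jar, properly seated, and lay the snowflake flat on the shelf midway between the vase and the jar, in line with them. The ware is brittle, so set every piece down without dropping it, and do not shift the drink can or the cup of brushes.

Things in the scene. Friction and masses are not known exactly. Their poses are not given: they have to be found in the camera images.
- vase_center (a point): loose terracotta bud vase, 80 mm tall, 0.18 kg: straight round body of diameter 52 mm up to 42 mm, narrowing to a straight round neck of diameter 26 mm from 53 mm to the top (good to grip). The point is on its axis half-way up, 40 mm above its foot; z up. Starts upright on the plywood board (12 mm thick).
- jar_center (a point): loose terracotta jar, open at the top: a plain straight cylinder, outer diameter 60 mm, 55 mm tall, wall 5 mm (mouth 50 mm wide), floor 6 mm, 0.16 kg. The point is on its axis half-way up, 27.5 mm above its foot; z up the axis. It starts upright and without its lid on the plywood board.
- lid_knob (a point): loose terracotta lid of the jar, 31 mm tall, 0.06 kg: a step 43 mm in diameter, 5 mm deep, that goes into the jar's mouth with 3.5 mm play all round; above it a disc, diameter 62 mm, 6 mm thick; on that a straight knob, diameter 20 mm, 20 mm tall (grip only the knob, above the disc). The point is the knob's centre, 21 mm above the underside, 43.5 mm above the jar's centre when seated; z up. Starts knob up on the plywood board.
- snowflake_center (a point): loose flat terracotta snowflake, 16 mm thick, 0.05 kg: three crossed straight bars 50 mm long, 11 mm wide, make six arms 60 degrees apart with flat ends (50 mm between opposite ends: grip there); small side twigs are decoration. The point is its centre, half-way up (8 mm above its underside); x along one bar, z up. Starts flat on the plywood board at any yaw.
- post_round: fixed pale round kiln post, diameter 40 mm, 50 mm tall, standing on the kiln shelf near the shelf's far long edge. Origin at the centre of its foot, z up, axes parallel to the shelf's.
- post_square: fixed pale square kiln post, 40 x 40 mm, 50 mm tall, standing on the kiln shelf near the shelf's far long edge, 200 mm from the round post. Which post is at the left end changes. Origin at the centre of its foot, z up, axes parallel to the shelf's.
- setter_round: fixed white disc, diameter 76 mm, 6 mm thick, on the kiln shelf, 85 mm in front of the round post (centre to centre, robot's side). The shelf is a grey slab 200 x 320 mm, 15 mm thick, long side across the robot's view, turned up to 0.2 rad. Origin: centre of the disc's underside, at the level of the shelf's top; y along the shelf to the robot's left, x away from the robot, z up.
- setter_square: the second fixed white setter disc, the same size, lying in front of the square post in the same way; 200 mm from the first disc, centre to centre, along the shelf's long side. Origin at the centre of its underside (the level of the shelf's top), axes as the first.
- drink_can: bystander: green drink can, diameter 66 mm, 115 mm tall, standing on the table beyond the work. Origin at the centre of its foot. Not to be moved.
- brush_cup: bystander: purple cup holding two paint brushes, cup 76 mm across the rim and 85 mm tall, brushes reaching 140 mm up, standing on the table beyond the work. Origin at the centre of its foot. Not to be moved.

How it is judged:
By the outcome, as a careful person would: the job done as asked, in the order asked, and still so for the second after the job is handed in, with the robot touching nothing.
It also fails if it takes over 128 s, if anything falls off the work surface, if the arm or the gripper's body presses on something with over 40 N, if the wrist force passes 120 N, or if a joint passes its speed limit or range.

## Robot

A 6-joint arm with a two-finger parallel gripper is mounted at the origin on the work surface. World frame = base frame: x ahead of the robot, y to its left, z up, the work surface at z = 0. Lengths are in m, angles in rad, forces in N, time in s.
With the tool pointing down it reaches from about 0.35 to 0.775 m from the base axis. Payload 5.5 kg.
Tool frame: the origin (TCP) lies at the very end of the fingers, on their centre line; the grasp point (between the pads) lies 19 mm behind it; z points along the fingers, y is the direction in which the jaws open and shut (so a half turn about z gives the same grasp; the last joint's range is limited). The gripper opens to 85 mm and grips with 20 to 120 N. Pads are 22 mm wide; open, the fingers measure 114 mm over their backs; the gripper's body (76 mm by 85 mm) begins 54 mm behind the grasp point. The pads swing forward as they close: fully open they stand 13 mm farther back than shut.
Start: joints at [-1.322, 0.313, 0.046, 1.304, 0, 1.431], TCP at [0.218, -0.532, 0.231] pointing down, gripper open.
Joint ranges: [-2.76, 2.76], [-0.86, 1.69], [-1.03, 1.26], [-2.2, 2.34], [-1.47, 1.5], [-3.14, 3.14]. Speed limits (rad/s): [2.57, 2.57, 3.14, 3.14, 3.14, 3.14].

## Interface

Orientations are given as a unit quaternion [x, y, z, w].
In Python, from workcell import manip, viewer gives the robot as it stands.
- The arm moves only by the tool servo_tool, never from a script. Its argument "steps" is a list of rows, each an object of numbers: "wx", "wy", "wz": the turn, a rotation vector about the tool's x, y, z in degrees; "tx", "ty", "tz": the shift along the tool's x, y, z in mm; "jaw": the opening, from -1 (shut) to 1 (fully open). In form: [{"wx": .., "wy": .., "wz": .., "tx": .., "ty": .., "tz": .., "jaw": ..}, ...]. A call has 1 to 12 rows; each row is the pose to reach, as a shift and turn from the pose commanded when the call began, along the tool's axes at that moment; what a row does not reach only later rows make up. A row lasts 1/12 s, in which the tool goes at most 41.7 mm and 7.16 degrees, less where a joint would pass 70% of its speed; a pose out of reach is approached as far as the arm can. A call with a gripper value outside its range is refused whole. The fingers move at their own pace and stop on an object; "newtons" is the grip in N (left out, the last holds). Time passes only in rows, so rows that repeat a pose let the fingers close. It gives the time, the measured TCP pose, the force and the opening at its end, in the units of the state.
- manip.read_state(): the state, without advancing time (a new reading comes with each control period).
- viewer.snapshot(name): name is "scene" or "top"; returns a dict with "image" (420x560x3 uint8, red, green, blue), "depth" (420x560 float32, m along the optical axis (not along the pixel's ray), 0 where there is no reading), "intrinsics" (3x3 intrinsics, pixels), "dist_coeffs" ([k1, k2, p1, p2, k3] as OpenCV has them; the pictures are not rectified), "R" (3x3) and "t" (3): a world point X has camera coordinates R X + t. Camera axes: x right, y down, z forward; pixel columns grow to the right and rows downward; lengths in m; the calibration is good to about 2 mm. A picture is of the moment at which its call begins.
- manip.finish_job(): hands the job in, once; it reports no verdict.
The state is a dict: "time": time; "qpos": joint angles; "qd": joint speeds; "joint_torque": joint torques, N m; "tcp_pos": TCP position; "tcp_rot": TCP orientation; "wrist_force": force on the tool from outside, world axes, zero at the start; "moment": the same for the moment, N m; "opening": finger opening in m.
Only numpy, scipy, OpenCV 4.12 (cv2) and the standard library are available. Lean on these libraries where they do the work, as an engineer would, in place of code of your own. Each camera call takes 0.05 s, during which the arm holds its last target. There are 200 camera calls.

## Working session

There is one attempt and no reset: what is moved stays moved. The work goes in short steps, Python scripts to look and compute and a tool call to move; the robot and the scene stay as the last step left them, time stands still between calls to the robot, and variables do not carry over. Pictures are saved under pics/ and viewed, on a budget of 14 in all, crops included, one or two more only if the job needs it, and the job is handed in when it is done.

Besides the shell and the picture viewer there is one more tool, called by a JSON object that holds its "api" and its "payload", one argument or row to a line. servo_tool: Moves the arm, as the interface text tells. Its arguments: {"type":"object","properties":{"steps":{"type":"array","items":{"type":"object","properties":{"wx":{"type":"number"},"wy":{"type":"number"},"wz":{"type":"number"},"tx":{"type":"number"},"ty":{"type":"number"},"tz":{"type":"number"},"jaw":{"type":"number"}}}},"newtons":{"type":"number"}},"required":["steps"]}

```bash
mkdir -p pics; cat > h.py <<'E'
import numpy as np, cv2
from workcell import manip, viewer
def snap(n,save=None):
    s=viewer.snapshot(n)
    if save: cv2.imwrite('pics/'+save,s['image'][:,:,::-1])
    return s
def cloud(s):
    K=np.array(s['intrinsics'],float);D=np.array(s['dist_coeffs'],float);d=s['depth']
    h,w=d.shape;u,v=np.meshgrid(np.arange(w),np.arange(h))
    p=cv2.undistortPoints(np.stack([u,v],-1).reshape(-1,1,2).astype(float),K,D).reshape(h,w,2)
    c=np.dstack([p*d[...,None],d])
    P=(c-np.array(s['t']).ravel())@np.array(s['R']); P[d==0]=np.nan
    return P
E
python3 - <<'E'
from h import *
a=snap('scene','s1.png');b=snap('top','t1.png')
np.savez('v1.npz',sp=cloud(a),si=a['image'],tp=cloud(b),ti=b['image'])
for s in(a,b):
    R=np.array(s['R']);print(-R.T@np.array(s['t']).ravel(),R[2])
print(manip.read_state())
E
```

```text
[0.81555378 0.39150482 0.83658269] [-0.27607748 -0.44063819 -0.85417751]
[0.38418405 0.01346913 1.0785419 ] [ 0.19212127 -0.01049041 -0.98131512]
{'time': 0.1, 'qpos': array([-1.32157382e+00,  3.13970576e-01,  4.50975668e-02,  1.30360857e+00,
       -8.84997914e-06,  1.43120022e+00]), 'qd': array([-0.00044727, -0.00174652,  0.00301541,  0.00020595, -0.00075021,
        0.00277903]), 'joint_torque': array([ 4.32187429e-03, -4.81725168e+01,  2.99244958e+01,  1.26796751e-02,
        2.23890129e-05,  1.63062225e-06]), 'tcp_pos': array([ 0.21785679, -0.53163735,  0.23047432]), 'tcp_rot': array([ 9.81161605e-01,  1.93186941e-01, -5.05823539e-05, -8.41120079e-04]), 'wrist_force': array([-0.61232884, -0.84585086, -0.00458842]), 'moment': array([-0.01936875,  0.02124637, -0.0139254 ]), 'opening': 0.08517724613455388}
```

View pics/t1.png

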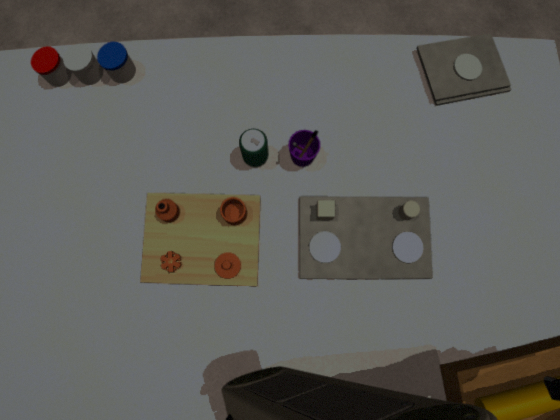

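View pics/s1.png

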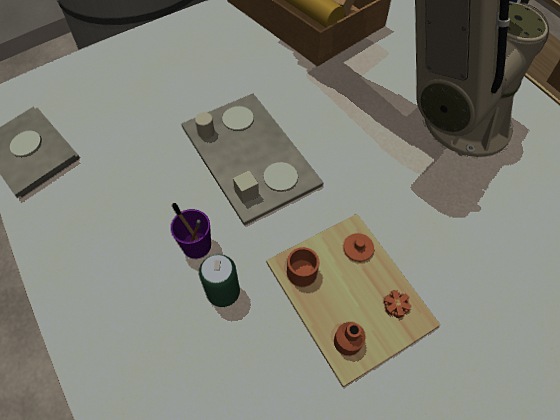

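The top view (up = +x, left = +y) shows vase (167,210), jar (233,211), lid (228,265), snowflake (171,262), discs (325,247) and (408,247). The square post (326,209) is on the left and the round post (411,209) on the right. The scene view shows the same layout with nothing occluded.

```bash
cat > meas.py <<'E'
from h import *
import sys
d=np.load('v1.npz')
rough={}
def get(k):
    P=d[k+'p'];I=d[k+'i'].astype(float);return P,I
P,I=get('t')
px={'vase':(167,210),'jar':(233,211),'lid':(228,265),'snow':(171,262),'sq':(325,247),'rd':(408,247),'psq':(326,209),'prd':(411,209),'can':(254,147),'cup':(304,148)}
for n,(u,v) in px.items(): rough[n]=np.nanmedian(P[v-4:v+5,u-4:u+5].reshape(-1,3),0)
spec={'vase':(.092,.013),'jar':(.067,.03),'lid':(.023,.031),'knob':(.043,.010),'snow':(.028,.025),'sq':(.021,.038),'rd':(.021,.038),'psq':(.065,.02),'prd':(.065,.02),'can':(.115,.033),'cup':(.085,.038)}
rough['knob']=rough['lid']
for n,(z,r) in spec.items():
    for k in 'ts':
        P,I=get(k);c=rough[n]
        m=(np.hypot(P[...,0]-c[0],P[...,1]-c[1])<r+.03)&(abs(P[...,2]-z)<.005)
        if n in('vase','jar','lid','knob','snow'): m&=(I[...,0]>1.9*I[...,1])
        if n in('sq','rd'): m&=(I.min(-1)>130 if k=='t' else I.min(-1)>110)
        q=P[m]
        if len(q)<4: print(n,k,len(q));continue
        (cx,cy),rr=cv2.minEnclosingCircle((q[:,:2]*1000).astype(np.float32))
        print(n,k,len(q),'mean',(q.mean(0)*1000).round(1),'mec',round(cx,1),round(cy,1),'r',round(rr,1),'exp',r*1000)
for k in 'ts':
    P,I=get(k)
    for nm,c in(('board',(rough['vase']+rough['lid'])/2),('shelf',(rough['sq']+rough['rd'])/2)):
        m=(np.hypot(P[...,0]-c[0],P[...,1]-c[1])<.03);print(k,nm,np.nanmedian(P[m],0))
E
python3 meas.py
python3 - <<'E'
import cv2,numpy as np
t=cv2.imread('pics/t1.png')[185:290,135:440];cv2.imwrite('pics/t1c.png',cv2.resize(t,None,fx=2.6,fy=2.6,interpolation=3))
E
```

```text
vase t 65 mean [588.2 274.6  91. ] mec 589.1 275.7 r 13.0 exp 13.0
vase s 13 mean [586.5 274.8  90.8] mec 588.3 276.1 r 12.6 exp 13.0
jar t 122 mean [575.7 116.6  65.9] mec 580.9 117.1 r 29.4 exp 30.0
jar s 90 mean [576.4 112.3  65.4] mec 581.8 118.4 r 29.9 exp 30.0
lid t 411 mean [456.5 134.4  22.2] mec 457.0 134.8 r 29.5 exp 31.0
lid s 66 mean [456.6 134.3  23.2] mec 457.2 135.2 r 30.5 exp 31.0
knob t 57 mean [457.9 134.9  41.5] mec 458.2 135.0 r 9.9 exp 10.0
knob s 7 mean [463.7 138.3  40.3] mec 460.2 138.0 r 8.9 exp 10.0
snow t 196 mean [468.4 268.1  27.2] mec 469.3 268.2 r 24.4 exp 25.0
snow s 74 mean [469.7 267.8  26.9] mec 470.5 269.3 r 24.4 exp 25.0
sq t 0
sq s 740 mean [495.  -95.6  21.3] mec 506.6 -97.1 r 49.7 exp 38.0
rd t 0
rd s 551 mean [ 489.2 -295.1   21.9] mec 487.3 -296.9 r 40.4 exp 38.0
psq t 295 mean [581.3 -98.1  64.1] mec 580.8 -98.2 r 26.3 exp 20.0
psq s 330 mean [580.6 -96.   65. ] mec 579.9 -96.6 r 27.0 exp 20.0
prd t 209 mean [ 574.7 -297.6   63.7] mec 575.7 -298.1 r 19.7 exp 20.0
prd s 190 mean [ 575.2 -296.4   64.9] mec 574.7 -297.7 r 21.2 exp 20.0
can t 484 mean [729.5  66.5 114.1] mec 730.4 66.9 r 30.0 exp 33.0
can s 818 mean [731.3  69.1 115. ] mec 729.9 67.4 r 30.5 exp 33.0
cup t 172 mean [728.6 -51.1  83.7] mec 727.5 -52.4 r 38.8 exp 38.0
cup s 305 mean [727.9 -51.2  84.2] mec 727.5 -51.7 r 39.0 exp 38.0
t board [0.51930842 0.19877524 0.01137055]
t shelf [ 0.49216768 -0.19634035  0.01410458]
s board [0.5195221  0.19913301 0.01238353]
s shelf [ 0.49161491 -0.19578195  0.01560244]
```

```bash
cat > meas2.py <<'E'
from h import *
d=np.load('v1.npz')
for k in 'ts':
    P=d[k+'p'];I=d[k+'i'].astype(float);out={}
    for n,c in(('sq',(.493,-.097)),('rd',(.488,-.297))):
        m=(np.hypot(P[...,0]-c[0],P[...,1]-c[1])<.055)&(P[...,2]<.028)&(P[...,2]>.008)
        g=I.mean(-1).astype(np.uint8);th,_=cv2.threshold(g[m].reshape(-1,1),0,255,cv2.THRESH_OTSU)
        b=(m&(g>th)).astype(np.uint8)
        nl,L,st,_=cv2.connectedComponentsWithStats(b);b=L==1+np.argmax(st[1:,4])
        q=P[b][:,:2]*1000;(cx,cy),r=cv2.minEnclosingCircle(q.astype(np.float32))
        out[n]=q.mean(0);print(k,n,th,len(q),'mean',q.mean(0).round(1),'mec',round(cx,1),round(cy,1),round(r,1))
    e=out['sq']-out['rd'];print('dist',np.linalg.norm(e),'yaw deg',np.degrees(np.arctan2(-e[0],e[1])))
    m=(np.hypot(P[...,0]-.4695,P[...,1]-.2685)<.03)&(abs(P[...,2]-.028)<.006)&(I[...,0]>1.9*I[...,1])
    q=P[m][:,:2]*1000-[469.5,268.5]
    # template IoU fit
    best=[]
    for a in np.arange(0,60,1):
      for dx in np.arange(-3,3.1,.5):
        for dy in np.arange(-3,3.1,.5):
          p=q-[dx,dy];ins=np.zeros(len(p),bool)
          for t in(0,60,120):
            r=np.radians(a+t);x=p@[np.cos(r),np.sin(r)];y=p@[-np.sin(r),np.cos(r)]
            ins|=(abs(x)<25.5)&(abs(y)<5.5)
          best.append((ins.mean(),a,dx,dy))
    best.sort(reverse=True);print(best[:3],np.mean([x[1:] for x in best[:25]],0))
E
python3 meas2.py
```

```text
t sq 94.0 756 mean [496.1 -96.1] mec 496.6 -96.4 37.2
t rd 92.0 734 mean [ 489.7 -295.6] mec 490.2 -295.8 37.4
dist 199.6437413898955 yaw deg -1.8413487792525578
[(np.float64(0.9411764705882353), np.int64(5), np.float64(-1.5), np.float64(0.0)), (np.float64(0.9411764705882353), np.int64(2), np.float64(-1.5), np.float64(0.5)), (np.float64(0.9362745098039216), np.int64(5), np.float64(-1.0), np.float64(0.0))] [ 3.72 -1.14  0.08]
s sq 127.0 737 mean [494.8 -95.8] mec 495.5 -98.5 40.5
s rd 123.0 561 mean [ 488.9 -295.7] mec 487.2 -298.7 42.2
dist 199.97623559196524 yaw deg -1.6765040877573212
[(np.float64(0.7619047619047619), np.int64(3), np.float64(1.5), np.float64(2.0)), (np.float64(0.75), np.int64(2), np.float64(2.0), np.float64(2.5)), (np.float64(0.75), np.int64(2), np.float64(1.5), np.float64(1.5))] [3.56 1.6  1.78]
```

View pics/t1c.png

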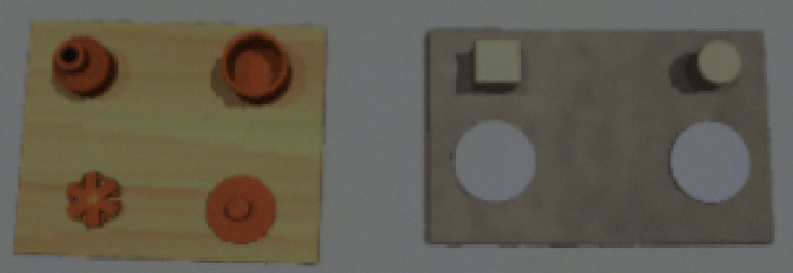

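```bash
cat > plan.py <<'E'
from h import *
import sys
from scipy.spatial.transform import Rotation as Ro
def rel(x,y,z,th):
    s=manip.read_state();R=Ro.from_quat(s['tcp_rot'])
    T=Ro.from_matrix(np.array([[np.cos(th),np.sin(th),0],[np.sin(th),-np.cos(th),0],[0,0,-1]]).T.T)
    d=R.inv().apply(np.array([x,y,z])-s['tcp_pos']*1000);w=(R.inv()*T).as_rotvec(degrees=True)
    m=R.as_matrix()
    print('now',(s['tcp_pos']*1000).round(1),'th',np.degrees(np.arctan2(m[1,0],m[0,0])).round(1),'q',s['qpos'].round(2),'F',s['wrist_force'].round(1),'open',round(s['opening']*1000,1),'t',round(s['time'],2))
    print('target',x,y,z,'t',d.round(1),'w',w.round(2))
a=list(map(float,sys.argv[1:]))
for i in range(0,len(a),4): rel(*a[i:i+3],np.radians(a[i+3]))
E
python3 - <<'E'
from h import *
d=np.load('v1.npz');s=snap('top')
K=np.array(s['intrinsics']);D=np.array(s['dist_coeffs']);I=d['ti'].astype(float)
rv=cv2.Rodrigues(np.array(s['R']))[0]
red=(I[...,0]/(I[...,1]+5)).astype(np.float32)
best=[]
g=np.arange(-32,33,1.);X,Y=np.meshgrid(g,g,indexing='ij')
W=np.stack([X+469,Y+268.3,X*0+28],-1).reshape(-1,3)/1000
p=cv2.projectPoints(W,rv,np.array(s['t'],float),K,D)[0].reshape(65,65,2).astype(np.float32)
V=cv2.remap(red,p[...,0],p[...,1],cv2.INTER_LINEAR);V-=V.mean()
for a in range(0,60):
  for dx in np.arange(-3,3.1,.5):
    for dy in np.arange(-3,3.1,.5):
      T=np.zeros_like(V)
      for t in(0,60,120):
        r=np.radians(a+t);x=(X-dx)*np.cos(r)+(Y-dy)*np.sin(r);y=-(X-dx)*np.sin(r)+(Y-dy)*np.cos(r)
        T=np.maximum(T,(abs(x)<25)&(abs(y)<5.5))
      T=cv2.GaussianBlur(T,(0,0),1.2)
      best.append((np.corrcoef(T.ravel(),V.ravel())[0,1],a,469+dx,268.3+dy))
best.sort(reverse=True);print(*best[:8],sep='\n')
E
python3 plan.py 588.8 275.5 200 180
```

```text
(np.float64(0.8844214489270475), 5, np.float64(468.5), np.float64(268.3))
(np.float64(0.883466283621213), 4, np.float64(468.5), np.float64(268.8))
(np.float64(0.8832471036072896), 5, np.float64(469.0), np.float64(268.3))
(np.float64(0.8828596022206722), 6, np.float64(468.5), np.float64(268.3))
(np.float64(0.8826655664366313), 4, np.float64(469.0), np.float64(268.8))
(np.float64(0.882122673051438), 4, np.float64(468.5), np.float64(267.8))
(np.float64(0.8817642174757778), 4, np.float64(468.5), np.float64(268.3))
(np.float64(0.8814805312062065), 5, np.float64(468.5), np.float64(268.8))
now [ 217.9 -531.7  230.6] th 22.3 q [-1.32  0.31  0.05  1.3   0.    1.43] F [0.7 0.4 0.4] open 85.1 t 0.15
target 588.8 275.5 200.0 t [ 649.2 -606.3   31.6] w [-0.0000e+00 -1.1000e-01 -1.5772e+02]
```

{"api": "servo_tool", "payload": {
  "steps": [
    {"tx": 649, "ty": -606, "tz": 31, "wz": -157.7, "jaw": 1},
    {"tx": 649, "ty": -606, "tz": 31, "wz": -157.7, "jaw": 1},
    {"tx": 649, "ty": -606, "tz": 31, "wz": -157.7, "jaw": 1},
    {"tx": 649, "ty": -606, "tz": 31, "wz": -157.7, "jaw": 1},
    {"tx": 649, "ty": -606, "tz": 31, "wz": -157.7, "jaw": 1},
    {"tx": 649, "ty": -606, "tz": 31, "wz": -157.7, "jaw": 1},
    {"tx": 649, "ty": -606, "tz": 31, "wz": -157.7, "jaw": 1},
    {"tx": 649, "ty": -606, "tz": 31, "wz": -157.7, "jaw": 1},
    {"tx": 649, "ty": -606, "tz": 31, "wz": -157.7, "jaw": 1},
    {"tx": 649, "ty": -606, "tz": 31, "wz": -157.7, "jaw": 1},
    {"tx": 649, "ty": -606, "tz": 31, "wz": -157.7, "jaw": 1},
    {"tx": 649, "ty": -606, "tz": 31, "wz": -157.7, "jaw": 1}
  ]
}}

```text
invalid input at $.steps[0]: expected keys wx, wy, wz, tx, ty, tz, jaw
```

```bash
python3 plan.py 588.8 275.5 200 180
```

```text
now [ 217.9 -531.7  230.6] th 22.3 q [-1.32  0.31  0.05  1.3   0.    1.43] F [0.7 0.4 0.4] open 85.1 t 0.15
target 588.8 275.5 200.0 t [ 649.2 -606.3   31.6] w [-0.0000e+00 -1.1000e-01 -1.5772e+02]
```

{"api": "servo_tool", "payload": {
  "steps": [
    {"wx": 0, "wy": -0.1, "wz": -157.7, "tx": 649, "ty": -606, "tz": 31, "jaw": 1},
    {"wx": 0, "wy": -0.1, "wz": -157.7, "tx": 649, "ty": -606, "tz": 31, "jaw": 1},
    {"wx": 0, "wy": -0.1, "wz": -157.7, "tx": 649, "ty": -606, "tz": 31, "jaw": 1},
    {"wx": 0, "wy": -0.1, "wz": -157.7, "tx": 649, "ty": -606, "tz": 31, "jaw": 1},
    {"wx": 0, "wy": -0.1, "wz": -157.7, "tx": 649, "ty": -606, "tz": 31, "jaw": 1},
    {"wx": 0, "wy": -0.1, "wz": -157.7, "tx": 649, "ty": -606, "tz": 31, "jaw": 1},
    {"wx": 0, "wy": -0.1, "wz": -157.7, "tx": 649, "ty": -606, "tz": 31, "jaw": 1},
    {"wx": 0, "wy": -0.1, "wz": -157.7, "tx": 649, "ty": -606, "tz": 31, "jaw": 1},
    {"wx": 0, "wy": -0.1, "wz": -157.7, "tx": 649, "ty": -606, "tz": 31, "jaw": 1},
    {"wx": 0, "wy": -0.1, "wz": -157.7, "tx": 649, "ty": -606, "tz": 31, "jaw": 1},
    {"wx": 0, "wy": -0.1, "wz": -157.7, "tx": 649, "ty": -606, "tz": 31, "jaw": 1},
    {"wx": 0, "wy": -0.1, "wz": -157.7, "tx": 649, "ty": -606, "tz": 31, "jaw": 1}
  ]
}}

```text
time: 1.15
tcp_pos: [0.4269, -0.0761, 0.2138]
tcp_rot: [0.584, 0.812, -0.0, 0.0]
wrist_force: [0.5, 0.2, -0.6]
opening: 0.0855
```

```bash
python3 plan.py 588.8 275.5 200 180
```

```text
now [426.9 -76.1 213.8] th 108.6 q [-0.36  0.05 -0.32  1.2  -0.    0.89] F [ 0.5  0.2 -0.6] open 85.5 t 1.15
target 588.8 275.5 200.0 t [281.7 265.4  13.5] w [-5.000e-02  4.000e-02 -7.144e+01]
```

{"api": "servo_tool", "payload": {
  "steps": [
    {"wx": 0, "wy": 0, "wz": -71.4, "tx": 282, "ty": 265, "tz": 13, "jaw": 0.3},
    {"wx": 0, "wy": 0, "wz": -71.4, "tx": 282, "ty": 265, "tz": 13, "jaw": 0.3},
    {"wx": 0, "wy": 0, "wz": -71.4, "tx": 282, "ty": 265, "tz": 13, "jaw": 0.3},
    {"wx": 0, "wy": 0, "wz": -71.4, "tx": 282, "ty": 265, "tz": 13, "jaw": 0.3},
    {"wx": 0, "wy": 0, "wz": -71.4, "tx": 282, "ty": 265, "tz": 13, "jaw": 0.3},
    {"wx": 0, "wy": 0, "wz": -71.4, "tx": 282, "ty": 265, "tz": 13, "jaw": 0.3},
    {"wx": 0, "wy": 0, "wz": -71.4, "tx": 282, "ty": 265, "tz": 13, "jaw": 0.3},
    {"wx": 0, "wy": 0, "wz": -71.4, "tx": 282, "ty": 265, "tz": 13, "jaw": 0.3},
    {"wx": 0, "wy": 0, "wz": -71.4, "tx": 282, "ty": 265, "tz": 13, "jaw": 0.3},
    {"wx": 0, "wy": 0, "wz": -71.4, "tx": 282, "ty": 265, "tz": 13, "jaw": 0.3},
    {"wx": 0, "wy": 0, "wz": -71.4, "tx": 282, "ty": 265, "tz": 13, "jaw": 0.3},
    {"wx": 0, "wy": 0, "wz": -71.4, "tx": 282, "ty": 265, "tz": 13, "jaw": 0.3}
  ]
}}

```text
time: 2.15
tcp_pos: [0.5897, 0.2731, 0.1993]
tcp_rot: [0.004, 1.0, -0.001, -0.001]
wrist_force: [-0.9, -1.1, -0.7]
opening: 0.0555
```

{"api": "servo_tool", "payload": {
  "steps": [
    {"wx": 0, "wy": 0, "wz": 0, "tx": 0, "ty": 0, "tz": 0, "jaw": 0.3},
    {"wx": 0, "wy": 0, "wz": 0, "tx": 0, "ty": 0, "tz": 0, "jaw": 0.3},
    {"wx": 0, "wy": 0, "wz": 0, "tx": 0, "ty": 0, "tz": 0, "jaw": 0.3}
  ]
}}

```text
time: 2.4
tcp_pos: [0.59, 0.2713, 0.201]
tcp_rot: [0.005, 1.0, -0.0, -0.0]
wrist_force: [-0.4, 0.6, 0.5]
opening: 0.0556
```

```bash
python3 plan.py 588.8 275.5 66 180
```

```text
now [590.  271.3 201. ] th 179.5 q [ 0.31  0.47  0.2   1.31 -0.    0.32] F [-0.4  0.6  0.5] open 55.6 t 2.4
target 588.8 275.5 66.0 t [  1.2   4.3 135. ] w [-0.05 -0.01 -0.54]
```

{"api": "servo_tool", "payload": {
  "steps": [
    {"wx": 0, "wy": 0, "wz": -0.5, "tx": 1.2, "ty": 4.3, "tz": 35, "jaw": 0.3},
    {"wx": 0, "wy": 0, "wz": -0.5, "tx": 1.2, "ty": 4.3, "tz": 65, "jaw": 0.3},
    {"wx": 0, "wy": 0, "wz": -0.5, "tx": 1.2, "ty": 4.3, "tz": 90, "jaw": 0.3},
    {"wx": 0, "wy": 0, "wz": -0.5, "tx": 1.2, "ty": 4.3, "tz": 110, "jaw": 0.3},
    {"wx": 0, "wy": 0, "wz": -0.5, "tx": 1.2, "ty": 4.3, "tz": 125, "jaw": 0.3},
    {"wx": 0, "wy": 0, "wz": -0.5, "tx": 1.2, "ty": 4.3, "tz": 132, "jaw": 0.3},
    {"wx": 0, "wy": 0, "wz": -0.5, "tx": 1.2, "ty": 4.3, "tz": 134, "jaw": 0.3},
    {"wx": 0, "wy": 0, "wz": -0.5, "tx": 1.2, "ty": 4.3, "tz": 134, "jaw": 0.3},
    {"wx": 0, "wy": 0, "wz": -0.5, "tx": 1.2, "ty": 4.3, "tz": 134, "jaw": 0.3},
    {"wx": 0, "wy": 0, "wz": -0.5, "tx": 1.2, "ty": 4.3, "tz": 134, "jaw": 0.3}
  ]
}}

```text
time: 3.23
tcp_pos: [0.59, 0.277, 0.0681]
tcp_rot: [-0.001, 1.0, -0.0, 0.001]
wrist_force: [0.7, -0.2, 0.2]
opening: 0.0558
```

```bash
python3 plan.py 588.8 275.5 66 180; python3 - <<'E'
from h import *
s=snap('scene');cv2.imwrite('pics/s2.png',cv2.resize(s['image'][200:400,250:500,::-1],None,fx=3,fy=3))
E
```

```text
now [590.  277.   68.1] th -179.9 q [ 0.32  0.54 -0.01  1.02 -0.    0.31] F [ 0.7 -0.2  0.2] open 55.8 t 3.23
target 588.8 275.5 66.0 t [ 1.2 -1.5  2.1] w [-0.    0.13  0.1 ]
```

View pics/s2.png

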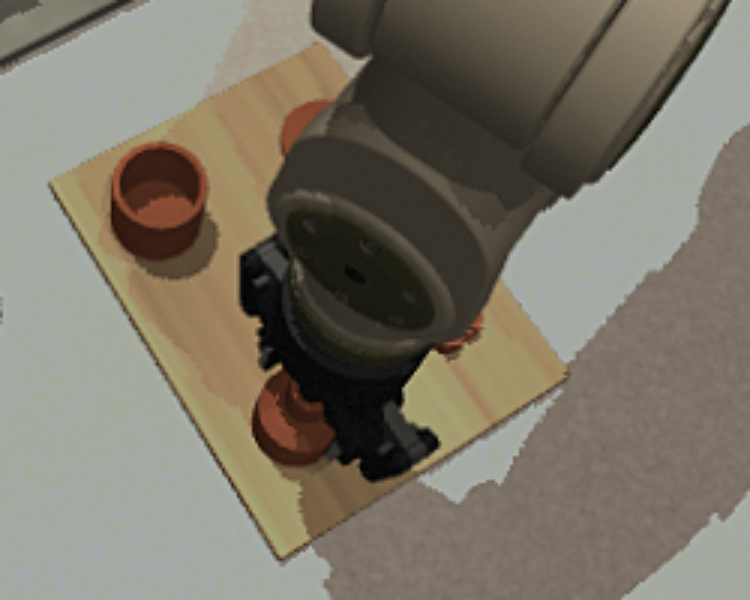

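The crop shows the vase at about (295,420), upright, with a finger on each side of its neck and the jar (160,200) untouched. I'll close now.

{"api": "servo_tool", "payload": {
  "steps": [
    {"wx": 0, "wy": 0, "wz": 0, "tx": 1.2, "ty": -1.5, "tz": 1, "jaw": 0.3},
    {"wx": 0, "wy": 0, "wz": 0, "tx": 1.2, "ty": -1.5, "tz": 1, "jaw": 0},
    {"wx": 0, "wy": 0, "wz": 0, "tx": 1.2, "ty": -1.5, "tz": 1, "jaw": -0.3},
    {"wx": 0, "wy": 0, "wz": 0, "tx": 1.2, "ty": -1.5, "tz": 1, "jaw": -0.6},
    {"wx": 0, "wy": 0, "wz": 0, "tx": 1.2, "ty": -1.5, "tz": 1, "jaw": -0.8},
    {"wx": 0, "wy": 0, "wz": 0, "tx": 1.2, "ty": -1.5, "tz": 1, "jaw": -0.8},
    {"wx": 0, "wy": 0, "wz": 0, "tx": 1.2, "ty": -1.5, "tz": 1, "jaw": -0.8},
    {"wx": 0, "wy": 0, "wz": 0, "tx": 1.2, "ty": -1.5, "tz": 1, "jaw": -0.8},
    {"wx": 0, "wy": 0, "wz": 0, "tx": 1.2, "ty": -1.5, "tz": 1, "jaw": -0.8}
  ],
  "newtons": 35
}}

```text
time: 4.03
tcp_pos: [0.5879, 0.2752, 0.0658]
tcp_rot: [-0.001, 1.0, -0.0, -0.0]
wrist_force: [-0.3, -1.2, 4.4]
opening: 0.0248
```

```bash
python3 plan.py 588.8 275.5 126 180 489.6 -295.7 180 180
```

```text
now [587.9 275.2  65.8] th -179.9 q [ 0.31  0.54 -0.02  1.01 -0.    0.31] F [-0.3 -1.2  4.4] open 24.8 t 4.03
target 588.8 275.5 126.0 t [ -0.9   0.2 -60.2] w [-0.05 -0.    0.12]
now [587.9 275.2  65.8] th -179.9 q [ 0.31  0.54 -0.02  1.01 -0.    0.31] F [-0.3 -1.2  4.4] open 24.8 t 4.03
target 489.6 -295.7 180.0 t [  99.5 -570.8 -113.7] w [-0.05 -0.    0.12]
```

{"api": "servo_tool", "payload": {
  "steps": [
    {"wx": 0, "wy": 0, "wz": 0, "tx": 0, "ty": 0, "tz": -5, "jaw": -0.8},
    {"wx": 0, "wy": 0, "wz": 0, "tx": 0, "ty": 0, "tz": -20, "jaw": -0.8},
    {"wx": 0, "wy": 0, "wz": 0, "tx": 0, "ty": 0, "tz": -40, "jaw": -0.8},
    {"wx": 0, "wy": 0, "wz": 0, "tx": 0, "ty": 0, "tz": -65, "jaw": -0.8},
    {"wx": 0, "wy": 0, "wz": 0, "tx": 0, "ty": -5, "tz": -90, "jaw": -0.8},
    {"wx": 0, "wy": 0, "wz": 0, "tx": 3, "ty": -20, "tz": -105, "jaw": -0.8},
    {"wx": 0, "wy": 0, "wz": 0, "tx": 8, "ty": -45, "tz": -114, "jaw": -0.8},
    {"wx": 0, "wy": 0, "wz": 0, "tx": 13, "ty": -75, "tz": -114, "jaw": -0.8},
    {"wx": 0, "wy": 0, "wz": 0, "tx": 19, "ty": -110, "tz": -114, "jaw": -0.8},
    {"wx": 0, "wy": 0, "wz": 0, "tx": 25, "ty": -145, "tz": -114, "jaw": -0.8},
    {"wx": 0, "wy": 0, "wz": 0, "tx": 31, "ty": -180, "tz": -114, "jaw": -0.8},
    {"wx": 0, "wy": 0, "wz": 0, "tx": 38, "ty": -215, "tz": -114, "jaw": -0.8}
  ]
}}

```text
time: 5.03
tcp_pos: [0.5489, 0.0582, 0.1791]
tcp_rot: [-0.001, 1.0, -0.0, -0.001]
wrist_force: [0.1, 0.1, -2.0]
opening: 0.0248
```

{"api": "servo_tool", "payload": {
  "steps": [
    {"wx": 0, "wy": 0, "wz": 0, "tx": 6, "ty": -35, "tz": 0, "jaw": -0.8},
    {"wx": 0, "wy": 0, "wz": 0, "tx": 12, "ty": -70, "tz": 0, "jaw": -0.8},
    {"wx": 0, "wy": 0, "wz": 0, "tx": 18, "ty": -105, "tz": 0, "jaw": -0.8},
    {"wx": 0, "wy": 0, "wz": 0, "tx": 24, "ty": -140, "tz": 0, "jaw": -0.8},
    {"wx": 0, "wy": 0, "wz": 0, "tx": 30, "ty": -175, "tz": 0, "jaw": -0.8},
    {"wx": 0, "wy": 0, "wz": 0, "tx": 36, "ty": -210, "tz": 0, "jaw": -0.8},
    {"wx": 0, "wy": 0, "wz": 0, "tx": 42, "ty": -245, "tz": 0, "jaw": -0.8},
    {"wx": 0, "wy": 0, "wz": 0, "tx": 48, "ty": -280, "tz": 0, "jaw": -0.8},
    {"wx": 0, "wy": 0, "wz": 0, "tx": 54, "ty": -310, "tz": 0, "jaw": -0.8},
    {"wx": 0, "wy": 0, "wz": 0, "tx": 58, "ty": -335, "tz": 0, "jaw": -0.8},
    {"wx": 0, "wy": 0, "wz": 0, "tx": 60, "ty": -350, "tz": 0, "jaw": -0.8},
    {"wx": 0, "wy": 0, "wz": 0, "tx": 61, "ty": -355, "tz": 0, "jaw": -0.8}
  ]
}}

```text
time: 6.03
tcp_pos: [0.4889, -0.2972, 0.1794]
tcp_rot: [0.001, 1.0, -0.0, -0.0]
wrist_force: [0.1, 0.6, -2.1]
opening: 0.0248
```

{"api": "servo_tool", "payload": {
  "steps": [
    {"wx": 0, "wy": 0, "wz": 0, "tx": 0, "ty": 0, "tz": 0, "jaw": -0.8},
    {"wx": 0, "wy": 0, "wz": 0, "tx": 0, "ty": 0, "tz": 0, "jaw": -0.8},
    {"wx": 0, "wy": 0, "wz": 0, "tx": 0, "ty": 0, "tz": 0, "jaw": -0.8},
    {"wx": 0, "wy": 0, "wz": 0, "tx": 0, "ty": 0, "tz": 0, "jaw": -0.8}
  ]
}}

```text
time: 6.37
tcp_pos: [0.4903, -0.2933, 0.1801]
tcp_rot: [-0.002, 1.0, -0.0, -0.0]
wrist_force: [-0.8, 0.2, -2.2]
opening: 0.0246
```

```bash
python3 plan.py 489.6 -295.7 76 180; python3 - <<'E'
from h import *
s=snap('scene','s3.png')
E
```

```text
now [ 490.3 -293.3  180.1] th -179.8 q [-0.68  0.33 -0.06  1.18 -0.   -0.68] F [-0.8  0.2 -2.2] open 24.6 t 6.37
target 489.6 -295.7 76.0 t [  0.7  -2.4 104.1] w [-0.02 -0.03  0.24]
```

View pics/s3.png

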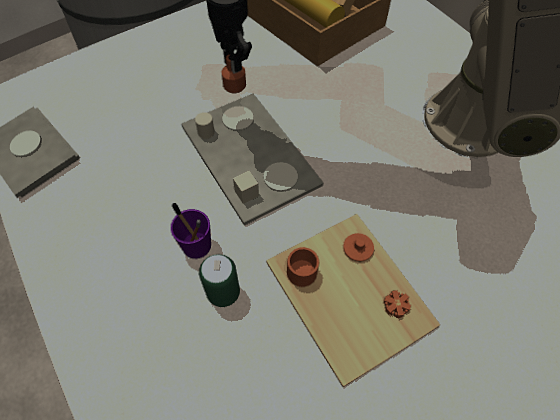

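The vase is held upright at about (234,78), above its disc. Everything else is unmoved. The TCP readings scatter by 1–2 mm, so I'll average them.

```bash
cat > avg.py <<'E'
from h import *
import sys
from scipy.spatial.transform import Rotation as Ro
def avg(n=8):
    A=[];Q=[]
    for i in range(n):
        s=viewer.snapshot('top');st=manip.read_state();A.append(st['tcp_pos']*1000);Q.append(st['tcp_rot'])
    A=np.array(A);R=Ro.from_quat(Q).mean();m=R.as_matrix()
    print('tcp',A.mean(0).round(2),'sd',A.std(0).round(2),'th',np.degrees(np.arctan2(m[1,0],m[0,0])).round(2),'zaxis',m[:,2].round(4),'F',st['wrist_force'].round(1),'open',round(st['opening']*1000,1),'t',round(st['time'],2))
    return A.mean(0),R
if __name__=='__main__':
    p,R=avg();a=list(map(float,sys.argv[1:]))
    for i in range(0,len(a),4):
        x,y,z,t=a[i:i+4];t=np.radians(t);T=Ro.from_matrix([[np.cos(t),np.sin(t),0],[np.sin(t),-np.cos(t),0],[0,0,-1]])
        print('->',a[i:i+4],'t',R.inv().apply(np.array([x,y,z])-p).round(1),'w',(R.inv()*T).as_rotvec(degrees=True).round(2))
E
python3 avg.py 489.6 -295.7 76 180
```

```text
tcp [ 490.25 -294.23  180.11] sd [0.1  0.38 0.04] th -179.82 zaxis [-2.e-04 -9.e-04 -1.e+00] F [-0.2 -0.1 -1.5] open 24.8 t 6.82
-> [489.6, -295.7, 76.0, 180.0] t [  0.6  -1.4 104.1] w [-0.05 -0.01  0.18]
```

{"api": "servo_tool", "payload": {
  "steps": [
    {"wx": 0, "wy": 0, "wz": 0.2, "tx": 1.5, "ty": -1.4, "tz": 20, "jaw": -0.8},
    {"wx": 0, "wy": 0, "wz": 0.2, "tx": 1.5, "ty": -1.4, "tz": 45, "jaw": -0.8},
    {"wx": 0, "wy": 0, "wz": 0.2, "tx": 1.5, "ty": -1.4, "tz": 65, "jaw": -0.8},
    {"wx": 0, "wy": 0, "wz": 0.2, "tx": 1.5, "ty": -1.4, "tz": 80, "jaw": -0.8},
    {"wx": 0, "wy": 0, "wz": 0.2, "tx": 1.5, "ty": -1.4, "tz": 90, "jaw": -0.8},
    {"wx": 0, "wy": 0, "wz": 0.2, "tx": 1.5, "ty": -1.4, "tz": 96, "jaw": -0.8},
    {"wx": 0, "wy": 0, "wz": 0.2, "tx": 1.5, "ty": -1.4, "tz": 100, "jaw": -0.8},
    {"wx": 0, "wy": 0, "wz": 0.2, "tx": 1.5, "ty": -1.4, "tz": 102, "jaw": -0.8},
    {"wx": 0, "wy": 0, "wz": 0.2, "tx": 1.5, "ty": -1.4, "tz": 102, "jaw": -0.8},
    {"wx": 0, "wy": 0, "wz": 0.2, "tx": 1.5, "ty": -1.4, "tz": 102, "jaw": -0.8},
    {"wx": 0, "wy": 0, "wz": 0.2, "tx": 1.5, "ty": -1.4, "tz": 102, "jaw": -0.8}
  ]
}}

```text
time: 7.73
tcp_pos: [0.489, -0.2967, 0.0789]
tcp_rot: [0.001, 1.0, -0.001, 0.0]
wrist_force: [-0.5, 0.8, -1.9]
opening: 0.025
```

```bash
python3 avg.py 488.7 -295.7 74.8 180
```

```text
tcp [ 488.71 -296.47   78.42] sd [0.16 0.12 0.25] th 179.92 zaxis [ 2.0e-04 -1.3e-03 -1.0e+00] F [ 0.1 -0.8 -1.6] open 24.5 t 8.13
-> [488.7, -295.7, 74.8, 180.0] t [0.  0.8 3.6] w [-0.08  0.01 -0.08]
```

{"api": "servo_tool", "payload": {
  "steps": [
    {"wx": 0, "wy": 0, "wz": 0, "tx": 0, "ty": 0.6, "tz": 1, "jaw": -0.8},
    {"wx": 0, "wy": 0, "wz": 0, "tx": 0, "ty": 0.6, "tz": 2, "jaw": -0.8},
    {"wx": 0, "wy": 0, "wz": 0, "tx": 0, "ty": 0.6, "tz": 2.5, "jaw": -0.8},
    {"wx": 0, "wy": 0, "wz": 0, "tx": 0, "ty": 0.6, "tz": 2.8, "jaw": -0.8},
    {"wx": 0, "wy": 0, "wz": 0, "tx": 0, "ty": 0.6, "tz": 3.1, "jaw": -0.8},
    {"wx": 0, "wy": 0, "wz": 0, "tx": 0, "ty": 0.6, "tz": 3.1, "jaw": -0.8},
    {"wx": 0, "wy": 0, "wz": 0, "tx": 0, "ty": 0.6, "tz": 3.1, "jaw": -0.8}
  ]
}}

```text
time: 8.72
tcp_pos: [0.4885, -0.2957, 0.0749]
tcp_rot: [0.001, 1.0, -0.0, -0.0]
wrist_force: [1.2, 0.3, -1.7]
opening: 0.0249
```

```bash
python3 avg.py 488.7 -295.7 74.8 180
```

```text
tcp [ 488.5  -295.72   74.91] sd [0.01 0.02 0.01] th 179.92 zaxis [-3.e-04 -9.e-04 -1.e+00] F [ 1.   0.1 -2.3] open 25.2 t 9.12
-> [488.7, -295.7, 74.8, 180.0] t [-0.2  0.   0.1] w [-0.05 -0.02 -0.08]
```

Still no contact. I'll keep going down in small steps, well under the force limit.

{"api": "servo_tool", "payload": {
  "steps": [
    {"wx": 0, "wy": 0, "wz": 0, "tx": 0, "ty": 0, "tz": 0.4, "jaw": -0.8},
    {"wx": 0, "wy": 0, "wz": 0, "tx": 0, "ty": 0, "tz": 0.8, "jaw": -0.8},
    {"wx": 0, "wy": 0, "wz": 0, "tx": 0, "ty": 0, "tz": 0.8, "jaw": -0.8},
    {"wx": 0, "wy": 0, "wz": 0, "tx": 0, "ty": 0, "tz": 0.8, "jaw": -0.8}
  ]
}}

```text
time: 9.45
tcp_pos: [0.4887, -0.2959, 0.0747]
tcp_rot: [0.001, 1.0, -0.001, 0.0]
wrist_force: [-0.8, 1.7, 5.1]
opening: 0.025
```

{"api": "servo_tool", "payload": {
  "steps": [
    {"wx": 0, "wy": 0, "wz": 0, "tx": 0, "ty": 0, "tz": 0.3, "jaw": -0.8},
    {"wx": 0, "wy": 0, "wz": 0, "tx": 0, "ty": 0, "tz": 0.5, "jaw": -0.8},
    {"wx": 0, "wy": 0, "wz": 0, "tx": 0, "ty": 0, "tz": 0.5, "jaw": -0.8},
    {"wx": 0, "wy": 0, "wz": 0, "tx": 0, "ty": 0, "tz": 0.5, "jaw": -0.8}
  ]
}}

```text
time: 9.78
tcp_pos: [0.4887, -0.2959, 0.0747]
tcp_rot: [0.001, 1.0, -0.001, 0.0]
wrist_force: [-3.2, 1.0, 8.6]
opening: 0.0251
```

```bash
python3 avg.py 488.7 -295.7 74.8 180
```

```text
tcp [ 488.71 -295.94   74.71] sd [0.01 0.01 0.01] th 179.92 zaxis [ 5.0e-04 -1.7e-03 -1.0e+00] F [-2.5  1.4  7.1] open 24.9 t 10.18
-> [488.7, -295.7, 74.8, 180.0] t [ 0.   0.2 -0.1] w [-0.1   0.03 -0.08]
```

{"api": "servo_tool", "payload": {
  "steps": [
    {"wx": 0, "wy": 0, "wz": 0, "tx": 0, "ty": 0, "tz": -0.6, "jaw": -0.3},
    {"wx": 0, "wy": 0, "wz": 0, "tx": 0, "ty": 0, "tz": -0.6, "jaw": 0},
    {"wx": 0, "wy": 0, "wz": 0, "tx": 0, "ty": 0, "tz": -0.6, "jaw": 0.3},
    {"wx": 0, "wy": 0, "wz": 0, "tx": 0, "ty": 0, "tz": -0.6, "jaw": 0.3},
    {"wx": 0, "wy": 0, "wz": 0, "tx": 0, "ty": 0, "tz": -10, "jaw": 0.3},
    {"wx": 0, "wy": 0, "wz": 0, "tx": 0, "ty": 0, "tz": -30, "jaw": 0.3},
    {"wx": 0, "wy": 0, "wz": 0, "tx": 0, "ty": 0, "tz": -60, "jaw": 0.3},
    {"wx": 0, "wy": 0, "wz": 0, "tx": -5, "ty": 20, "tz": -85, "jaw": 1},
    {"wx": 0, "wy": 0, "wz": 0, "tx": -13, "ty": 60, "tz": -105, "jaw": 1},
    {"wx": 0, "wy": 0, "wz": 0, "tx": -21, "ty": 100, "tz": -105, "jaw": 1},
    {"wx": 0, "wy": 0, "wz": 0, "tx": -29, "ty": 140, "tz": -105, "jaw": 1},
    {"wx": 0, "wy": 0, "wz": 0, "tx": -37, "ty": 180, "tz": -105, "jaw": 1}
  ]
}}

```text
time: 11.18
tcp_pos: [0.5262, -0.1152, 0.18]
tcp_rot: [0.001, 1.0, -0.001, 0.001]
wrist_force: [1.0, 0.4, -1.0]
opening: 0.0855
```

{"api": "servo_tool", "payload": {
  "steps": [
    {"wx": 0, "wy": 0, "wz": 0, "tx": -8, "ty": 40, "tz": 0, "jaw": 1},
    {"wx": 0, "wy": 0, "wz": 0, "tx": -16, "ty": 80, "tz": 0, "jaw": 1},
    {"wx": 0, "wy": 0, "wz": 0, "tx": -24, "ty": 120, "tz": 0, "jaw": 1},
    {"wx": 0, "wy": 0, "wz": 0, "tx": -32, "ty": 160, "tz": 0, "jaw": 1},
    {"wx": 0, "wy": 0, "wz": 0, "tx": -40, "ty": 190, "tz": 0, "jaw": 1},
    {"wx": 0, "wy": 0, "wz": 0, "tx": -48, "ty": 215, "tz": 0, "jaw": 1},
    {"wx": 0, "wy": 0, "wz": 0, "tx": -53, "ty": 230, "tz": 0, "jaw": 1},
    {"wx": 0, "wy": 0, "wz": 0, "tx": -55, "ty": 233, "tz": 0, "jaw": 1},
    {"wx": 0, "wy": 0, "wz": 0, "tx": -55, "ty": 233, "tz": 0, "jaw": 1},
    {"wx": 0, "wy": 0, "wz": 0, "tx": -55, "ty": 233, "tz": 0, "jaw": 1}
  ]
}}

```text
time: 12.02
tcp_pos: [0.5808, 0.1161, 0.1784]
tcp_rot: [0.001, 1.0, -0.001, -0.0]
wrist_force: [-0.3, -1.2, -0.8]
opening: 0.0851
```

```bash
python3 avg.py 581.3 117.5 30 180; python3 - <<'E'
from h import *
a=snap('scene');b=snap('top','t4.png')
for s,k in((a,'s'),(b,'t')):
    P=cloud(s);I=s['image'].astype(float)
    for n,c,z in(('vase',(.49,-.296),.101),('jar',(.581,.117),.067)):
        m=(np.hypot(P[...,0]-c[0],P[...,1]-c[1])<.05)&(abs(P[...,2]-z)<.005)&(I[...,0]>1.9*I[...,1]);q=P[m]
        if len(q)>4:
            (x,y),r=cv2.minEnclosingCircle((q[:,:2]*1000).astype(np.float32));print(k,n,len(q),round(x,1),round(y,1),round(r,1),q[:,2].mean())
E
```

```text
tcp [580.81 115.49 178.37] sd [0.07 0.18 0.03] th 179.84 zaxis [-4.e-04 -1.e-03 -1.e+00] F [ 0.4 -0.   0.3] open 85.3 t 12.42
-> [581.3, 117.5, 30.0, 180.0] t [ -0.6   2.2 148.4] w [-0.06 -0.02 -0.16]
s vase 25 489.0 -294.1 12.2 0.1006677736134493
s jar 60 581.9 118.8 29.4 0.06606750251417386
t vase 76 489.3 -293.6 12.9 0.09945759993895456
t jar 53 580.5 110.3 26.4 0.06569905204838859
```

{"api": "servo_tool", "payload": {
  "steps": [
    {"wx": 0, "wy": 0, "wz": -0.2, "tx": -0.5, "ty": 2.2, "tz": 35, "jaw": 1},
    {"wx": 0, "wy": 0, "wz": -0.2, "tx": -0.5, "ty": 2.2, "tz": 70, "jaw": 1},
    {"wx": 0, "wy": 0, "wz": -0.2, "tx": -0.5, "ty": 2.2, "tz": 95, "jaw": 1},
    {"wx": 0, "wy": 0, "wz": -0.2, "tx": -0.5, "ty": 2.2, "tz": 115, "jaw": 1},
    {"wx": 0, "wy": 0, "wz": -0.2, "tx": -0.5, "ty": 2.2, "tz": 132, "jaw": 1},
    {"wx": 0, "wy": 0, "wz": -0.2, "tx": -0.5, "ty": 2.2, "tz": 143, "jaw": 1},
    {"wx": 0, "wy": 0, "wz": -0.2, "tx": -0.5, "ty": 2.2, "tz": 148, "jaw": 1},
    {"wx": 0, "wy": 0, "wz": -0.2, "tx": -0.5, "ty": 2.2, "tz": 148, "jaw": 1},
    {"wx": 0, "wy": 0, "wz": -0.2, "tx": -0.5, "ty": 2.2, "tz": 148, "jaw": 1},
    {"wx": 0, "wy": 0, "wz": -0.2, "tx": -0.5, "ty": 2.2, "tz": 148, "jaw": 1}
  ]
}}

```text
time: 13.35
tcp_pos: [0.5825, 0.1186, 0.0315]
tcp_rot: [-0.001, 1.0, -0.0, 0.001]
wrist_force: [-0.1, 0.3, 0.4]
opening: 0.0855
```

```bash
python3 avg.py 581.2 117.6 30 180
```

```text
tcp [582.03 118.6   31.09] sd [0.34 0.03 0.39] th -179.88 zaxis [ 1.2e-03 -8.0e-04 -1.0e+00] F [-0.8  0.4 -0.2] open 85.5 t 13.75
-> [581.2, 117.6, 30.0, 180.0] t [ 0.8 -1.   1.1] w [-0.05  0.07  0.12]
```

{"api": "servo_tool", "payload": {
  "steps": [
    {"wx": 0, "wy": 0, "wz": 0.1, "tx": 0.7, "ty": -1, "tz": 0.5, "jaw": 0.8},
    {"wx": 0, "wy": 0, "wz": 0.1, "tx": 0.7, "ty": -1, "tz": 0.5, "jaw": 0.6},
    {"wx": 0, "wy": 0, "wz": 0.1, "tx": 0.7, "ty": -1, "tz": 0.5, "jaw": 0.5},
    {"wx": 0, "wy": 0, "wz": 0.1, "tx": 0.7, "ty": -1, "tz": 0.5, "jaw": 0.4},
    {"wx": 0, "wy": 0, "wz": 0.1, "tx": 0.7, "ty": -1, "tz": 0.5, "jaw": 0.2},
    {"wx": 0, "wy": 0, "wz": 0.1, "tx": 0.7, "ty": -1, "tz": 0.5, "jaw": 0},
    {"wx": 0, "wy": 0, "wz": 0.1, "tx": 0.7, "ty": -1, "tz": 0.5, "jaw": 0},
    {"wx": 0, "wy": 0, "wz": 0.1, "tx": 0.7, "ty": -1, "tz": 0.5, "jaw": 0},
    {"wx": 0, "wy": 0, "wz": 0.1, "tx": 0.7, "ty": -1, "tz": 0.5, "jaw": 0}
  ],
  "newtons": 35
}}

```text
time: 14.5
tcp_pos: [0.5809, 0.1174, 0.0299]
tcp_rot: [-0.0, 1.0, -0.001, 0.0]
wrist_force: [0.9, -1.3, 3.1]
opening: 0.0578
```

```bash
python3 avg.py 495.7 -95.9 150 180
```

```text
tcp [580.89 117.44  29.92] sd [0.01 0.01 0.01] th -179.99 zaxis [ 1.0e-04 -1.1e-03 -1.0e+00] F [-0.2 -1.6  3.8] open 57.9 t 14.9
-> [495.7, -95.9, 150.0, 180.0] t [  85.2 -213.4 -119.9] w [-0.06  0.    0.01]
```

{"api": "servo_tool", "payload": {
  "steps": [
    {"wx": 0, "wy": 0, "wz": 0, "tx": 0, "ty": 0, "tz": -5, "jaw": 0},
    {"wx": 0, "wy": 0, "wz": 0, "tx": 0, "ty": 0, "tz": -20, "jaw": 0},
    {"wx": 0, "wy": 0, "wz": 0, "tx": 0, "ty": 0, "tz": -45, "jaw": 0},
    {"wx": 0, "wy": 0, "wz": 0, "tx": 0, "ty": 0, "tz": -70, "jaw": 0},
    {"wx": 0, "wy": 0, "wz": 0, "tx": 5, "ty": -10, "tz": -90, "jaw": 0},
    {"wx": 0, "wy": 0, "wz": 0, "tx": 15, "ty": -35, "tz": -100, "jaw": 0},
    {"wx": 0, "wy": 0, "wz": 0, "tx": 28, "ty": -70, "tz": -100, "jaw": 0},
    {"wx": 0, "wy": 0, "wz": 0, "tx": 42, "ty": -105, "tz": -100, "jaw": 0},
    {"wx": 0, "wy": 0, "wz": 0, "tx": 56, "ty": -140, "tz": -100, "jaw": 0},
    {"wx": 0, "wy": 0, "wz": 0, "tx": 70, "ty": -175, "tz": -100, "jaw": 0},
    {"wx": 0, "wy": 0, "wz": 0, "tx": 81, "ty": -202, "tz": -100, "jaw": 0},
    {"wx": 0, "wy": 0, "wz": 0, "tx": 85.5, "ty": -214, "tz": -100, "jaw": 0}
  ]
}}

```text
time: 15.9
tcp_pos: [0.4932, -0.0987, 0.1295]
tcp_rot: [0.001, 1.0, -0.0, -0.001]
wrist_force: [0.4, 0.6, -2.0]
opening: 0.0578
```

{"api": "servo_tool", "payload": {
  "steps": [
    {"wx": 0, "wy": 0, "wz": 0, "tx": 0, "ty": 0, "tz": 10, "jaw": 0},
    {"wx": 0, "wy": 0, "wz": 0, "tx": 0, "ty": 0, "tz": 30, "jaw": 0},
    {"wx": 0, "wy": 0, "wz": 0, "tx": 0, "ty": 0, "tz": 50, "jaw": 0},
    {"wx": 0, "wy": 0, "wz": 0, "tx": 0, "ty": 0, "tz": 65, "jaw": 0},
    {"wx": 0, "wy": 0, "wz": 0, "tx": 0, "ty": 0, "tz": 75, "jaw": 0},
    {"wx": 0, "wy": 0, "wz": 0, "tx": 0, "ty": 0, "tz": 82, "jaw": 0},
    {"wx": 0, "wy": 0, "wz": 0, "tx": 0, "ty": 0, "tz": 86, "jaw": 0},
    {"wx": 0, "wy": 0, "wz": 0, "tx": 0, "ty": 0, "tz": 86, "jaw": 0},
    {"wx": 0, "wy": 0, "wz": 0, "tx": 0, "ty": 0, "tz": 86, "jaw": 0},
    {"wx": 0, "wy": 0, "wz": 0, "tx": 0, "ty": 0, "tz": 86, "jaw": 0}
  ]
}}

```text
time: 16.73
tcp_pos: [0.4961, -0.0966, 0.0447]
tcp_rot: [-0.0, 1.0, -0.001, 0.001]
wrist_force: [-0.2, -0.5, -1.6]
opening: 0.0583
```

```bash
python3 avg.py 495.4 -96.8 38.9 180
```

```text
tcp [495.71 -96.61  44.47] sd [0.23 0.04 0.22] th -179.98 zaxis [ 7.0e-04 -1.2e-03 -1.0e+00] F [ 0.1  0.1 -1.9] open 57.9 t 17.13
-> [495.4, -96.8, 38.9, 180.0] t [ 0.3 -0.2  5.6] w [-0.07  0.04  0.02]
```

{"api": "servo_tool", "payload": {
  "steps": [
    {"wx": 0, "wy": 0, "wz": 0, "tx": 0, "ty": -0.2, "tz": 2, "jaw": 0},
    {"wx": 0, "wy": 0, "wz": 0, "tx": 0, "ty": -0.2, "tz": 3.5, "jaw": 0},
    {"wx": 0, "wy": 0, "wz": 0, "tx": 0, "ty": -0.2, "tz": 4.3, "jaw": 0},
    {"wx": 0, "wy": 0, "wz": 0, "tx": 0, "ty": -0.2, "tz": 4.7, "jaw": 0},
    {"wx": 0, "wy": 0, "wz": 0, "tx": 0, "ty": -0.2, "tz": 5, "jaw": 0},
    {"wx": 0, "wy": 0, "wz": 0, "tx": 0, "ty": -0.2, "tz": 5, "jaw": 0},
    {"wx": 0, "wy": 0, "wz": 0, "tx": 0, "ty": -0.2, "tz": 5, "jaw": 0}
  ]
}}

```text
time: 17.72
tcp_pos: [0.4953, -0.0967, 0.0389]
tcp_rot: [-0.0, 1.0, -0.0, -0.0]
wrist_force: [-0.8, -0.8, -0.8]
opening: 0.0578
```

{"api": "servo_tool", "payload": {
  "steps": [
    {"wx": 0, "wy": 0, "wz": 0, "tx": 0, "ty": 0, "tz": 0.2, "jaw": 0},
    {"wx": 0, "wy": 0, "wz": 0, "tx": 0, "ty": 0, "tz": 0.4, "jaw": 0},
    {"wx": 0, "wy": 0, "wz": 0, "tx": 0, "ty": 0, "tz": 0.6, "jaw": 0},
    {"wx": 0, "wy": 0, "wz": 0, "tx": 0, "ty": 0, "tz": 0.6, "jaw": 0},
    {"wx": 0, "wy": 0, "wz": 0, "tx": 0, "ty": 0, "tz": 0.6, "jaw": 0}
  ]
}}

```text
time: 18.13
tcp_pos: [0.4953, -0.0967, 0.0389]
tcp_rot: [-0.0, 1.0, -0.001, -0.0]
wrist_force: [-3.1, 1.9, 5.5]
opening: 0.0581
```

```bash
python3 avg.py 495.4 -96.8 38.9 180
```

```text
tcp [495.34 -96.68  38.9 ] sd [0.02 0.02 0.02] th -179.98 zaxis [ 0.     -0.0011 -1.    ] F [-2.9  1.8  5.4] open 58.2 t 18.53
-> [495.4, -96.8, 38.9, 180.0] t [-0.1 -0.1 -0. ] w [-0.06  0.    0.02]
```

{"api": "servo_tool", "payload": {
  "steps": [
    {"wx": 0, "wy": 0, "wz": 0, "tx": 0, "ty": 0, "tz": -0.4, "jaw": 0.6},
    {"wx": 0, "wy": 0, "wz": 0, "tx": 0, "ty": 0, "tz": -0.4, "jaw": 0.8},
    {"wx": 0, "wy": 0, "wz": 0, "tx": 0, "ty": 0, "tz": -0.4, "jaw": 1},
    {"wx": 0, "wy": 0, "wz": 0, "tx": 0, "ty": 0, "tz": -0.4, "jaw": 1},
    {"wx": 0, "wy": 0, "wz": 0, "tx": 0, "ty": 0, "tz": -10, "jaw": 1},
    {"wx": 0, "wy": 0, "wz": 0, "tx": 0, "ty": 0, "tz": -35, "jaw": 1},
    {"wx": 0, "wy": 0, "wz": 0, "tx": 0, "ty": 0, "tz": -70, "jaw": 1},
    {"wx": 0, "wy": 0, "wz": 0, "tx": 2, "ty": 20, "tz": -100, "jaw": 0.3},
    {"wx": 0, "wy": 0, "wz": 0, "tx": 8, "ty": 55, "tz": -115, "jaw": 0.3},
    {"wx": 0, "wy": 0, "wz": 0, "tx": 14, "ty": 95, "tz": -115, "jaw": 0.3},
    {"wx": 0, "wy": 0, "wz": 0, "tx": 21, "ty": 135, "tz": -115, "jaw": 0.3},
    {"wx": 0, "wy": 0, "wz": 0, "tx": 28, "ty": 170, "tz": -115, "jaw": 0.3}
  ]
}}

```text
time: 19.53
tcp_pos: [0.4672, 0.0752, 0.1546]
tcp_rot: [0.0, 1.0, -0.0, 0.001]
wrist_force: [1.4, 1.0, -0.4]
opening: 0.0555
```

{"api": "servo_tool", "payload": {
  "steps": [
    {"wx": 0, "wy": 0, "wz": 0, "tx": 5, "ty": 30, "tz": 0, "jaw": 0.3},
    {"wx": 0, "wy": 0, "wz": 0, "tx": 8, "ty": 50, "tz": 0, "jaw": 0.3},
    {"wx": 0, "wy": 0, "wz": 0, "tx": 9.5, "ty": 60, "tz": 0, "jaw": 0.3},
    {"wx": 0, "wy": 0, "wz": 0, "tx": 9.5, "ty": 62, "tz": 0, "jaw": 0.3},
    {"wx": 0, "wy": 0, "wz": 0, "tx": 9.5, "ty": 62, "tz": 0, "jaw": 0.3},
    {"wx": 0, "wy": 0, "wz": 0, "tx": 9.5, "ty": 62, "tz": 0, "jaw": 0.3}
  ]
}}

```text
time: 20.03
tcp_pos: [0.4581, 0.1346, 0.1533]
tcp_rot: [0.0, 1.0, -0.001, -0.0]
wrist_force: [0.3, 0.5, -0.9]
opening: 0.0557
```

```bash
python3 avg.py 457.5 135 26 180; cat > chk.py <<'E'
from h import *
import sys
a=snap('scene',sys.argv[1]);b=snap('top')
for s,k in((a,'s'),(b,'t')):
    P=cloud(s);I=s['image'].astype(float)
    for n,c,z,R in(('vase',(.49,-.295),.101,.03),('jar',(.496,-.096),.076,.045),('disc',(.496,-.096),.082,.045),('knob',(.496,-.096),.102,.03),('snow',(.4926,-.1955),.031,.035)):
        m=(np.hypot(P[...,0]-c[0],P[...,1]-c[1])<R)&(abs(P[...,2]-z)<(.004 if n not in('jar','disc')else .0025))&(I[...,0]>1.9*I[...,1]);q=P[m]
        if len(q)>4:
            (x,y),r=cv2.minEnclosingCircle((q[:,:2]*1000).astype(np.float32));print(k,n,len(q),'mec',round(x,1),round(y,1),round(r,1),'mean',(q.mean(0)*1000).round(1),'zsd',(q[:,2].std()*1000).round(1))
E
python3 chk.py s5.png
```

```text
tcp [458.   134.51 153.11] sd [0.1  0.23 0.04] th 179.93 zaxis [-4.0e-04 -1.1e-03 -1.0e+00] F [-0.5  0.  -0.6] open 55.9 t 20.43
-> [457.5, 135.0, 26.0, 180.0] t [  0.4   0.6 127.1] w [-0.06 -0.02 -0.07]
s vase 24 mec 489.0 -293.2 12.8 mean [ 487.6 -295.   101.1] zsd 1.3
s jar 43 mec 496.6 -95.5 30.0 mean [ 490.8 -105.1   76.1] zsd 1.4
t vase 72 mec 489.6 -293.5 12.6 mean [ 489.6 -292.8   99.9] zsd 1.7
t jar 79 mec 497.1 -94.3 28.4 mean [494.2 -90.7  75.4] zsd 1.1
```

View pics/s5.png

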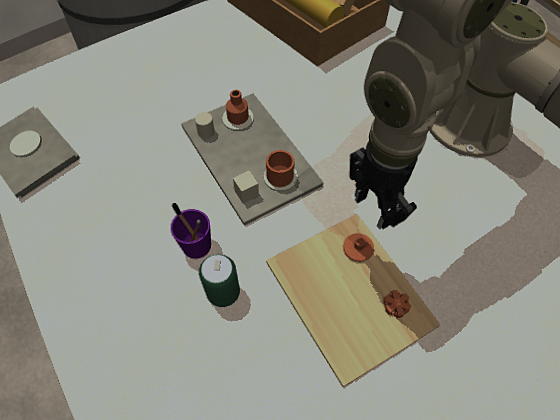

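The scene shows the vase (238,108) and jar (281,168) standing centred on their discs. The lid (359,247) and snowflake (397,303) are untouched. Next is the lid.

{"api": "servo_tool", "payload": {
  "steps": [
    {"wx": 0, "wy": 0, "wz": 0, "tx": 0.7, "ty": 0, "tz": 30, "jaw": 0.1},
    {"wx": 0, "wy": 0, "wz": 0, "tx": 0.7, "ty": 0, "tz": 60, "jaw": 0.1},
    {"wx": 0, "wy": 0, "wz": 0, "tx": 0.7, "ty": 0, "tz": 85, "jaw": 0.1},
    {"wx": 0, "wy": 0, "wz": 0, "tx": 0.7, "ty": 0, "tz": 105, "jaw": 0.1},
    {"wx": 0, "wy": 0, "wz": 0, "tx": 0.7, "ty": 0, "tz": 117, "jaw": 0.1},
    {"wx": 0, "wy": 0, "wz": 0, "tx": 0.7, "ty": 0, "tz": 123, "jaw": 0.1},
    {"wx": 0, "wy": 0, "wz": 0, "tx": 0.7, "ty": 0, "tz": 126, "jaw": 0.1},
    {"wx": 0, "wy": 0, "wz": 0, "tx": 0.7, "ty": 0, "tz": 126, "jaw": 0.1},
    {"wx": 0, "wy": 0, "wz": 0, "tx": 0.7, "ty": 0, "tz": 126, "jaw": 0.1},
    {"wx": 0, "wy": 0, "wz": 0, "tx": 0.7, "ty": 0, "tz": 126, "jaw": 0.1}
  ]
}}

```text
time: 21.37
tcp_pos: [0.4579, 0.1354, 0.0281]
tcp_rot: [-0.0, 1.0, -0.0, 0.001]
wrist_force: [-0.5, 0.4, -0.3]
opening: 0.0467
```

```bash
python3 avg.py 457.2 134.5 26 180
```

```text
tcp [457.47 135.37  27.71] sd [0.28 0.04 0.27] th -179.98 zaxis [ 8.e-04 -7.e-04 -1.e+00] F [ 0.1 -1.  -0.2] open 47.1 t 21.77
-> [457.2, 134.5, 26.0, 180.0] t [ 0.3 -0.9  1.7] w [-0.04  0.05  0.02]
```

{"api": "servo_tool", "payload": {
  "steps": [
    {"wx": 0, "wy": 0, "wz": 0, "tx": 0, "ty": -0.6, "tz": 1.2, "jaw": 0},
    {"wx": 0, "wy": 0, "wz": 0, "tx": 0, "ty": -0.6, "tz": 1.2, "jaw": -0.2},
    {"wx": 0, "wy": 0, "wz": 0, "tx": 0, "ty": -0.6, "tz": 1.2, "jaw": -0.4},
    {"wx": 0, "wy": 0, "wz": 0, "tx": 0, "ty": -0.6, "tz": 1.2, "jaw": -0.5},
    {"wx": 0, "wy": 0, "wz": 0, "tx": 0, "ty": -0.6, "tz": 1.2, "jaw": -0.6},
    {"wx": 0, "wy": 0, "wz": 0, "tx": 0, "ty": -0.6, "tz": 1.2, "jaw": -0.8},
    {"wx": 0, "wy": 0, "wz": 0, "tx": 0, "ty": -0.6, "tz": 1.2, "jaw": -0.9},
    {"wx": 0, "wy": 0, "wz": 0, "tx": 0, "ty": -0.6, "tz": 1.2, "jaw": -0.9},
    {"wx": 0, "wy": 0, "wz": 0, "tx": 0, "ty": -0.6, "tz": 1.2, "jaw": -0.9},
    {"wx": 0, "wy": 0, "wz": 0, "tx": 0, "ty": -0.6, "tz": 1.2, "jaw": -0.9}
  ],
  "newtons": 30
}}

```text
time: 22.6
tcp_pos: [0.457, 0.1346, 0.026]
tcp_rot: [-0.0, 1.0, -0.001, -0.0]
wrist_force: [-0.5, -0.9, 2.4]
opening: 0.0185
```

```bash
python3 avg.py 495.4 -96.7 140 180
```

```text
tcp [457.   134.64  26.01] sd [0.02 0.02 0.01] th -179.98 zaxis [-3.e-04 -1.e-03 -1.e+00] F [-1.9 -1.9  3.3] open 18.8 t 23.0
-> [495.4, -96.7, 140.0, 180.0] t [ -38.3 -231.5 -113.8] w [-0.06 -0.02  0.02]
```

{"api": "servo_tool", "payload": {
  "steps": [
    {"wx": 0, "wy": 0, "wz": 0, "tx": 0, "ty": 0, "tz": -5, "jaw": -0.9},
    {"wx": 0, "wy": 0, "wz": 0, "tx": 0, "ty": 0, "tz": -20, "jaw": -0.9},
    {"wx": 0, "wy": 0, "wz": 0, "tx": 0, "ty": 0, "tz": -45, "jaw": -0.9},
    {"wx": 0, "wy": 0, "wz": 0, "tx": 0, "ty": 0, "tz": -75, "jaw": -0.9},
    {"wx": 0, "wy": 0, "wz": 0, "tx": -2, "ty": -15, "tz": -100, "jaw": -0.9},
    {"wx": 0, "wy": 0, "wz": 0, "tx": -7, "ty": -45, "tz": -110, "jaw": -0.9},
    {"wx": 0, "wy": 0, "wz": 0, "tx": -13, "ty": -80, "tz": -110, "jaw": -0.9},
    {"wx": 0, "wy": 0, "wz": 0, "tx": -20, "ty": -118, "tz": -110, "jaw": -0.9},
    {"wx": 0, "wy": 0, "wz": 0, "tx": -26, "ty": -156, "tz": -110, "jaw": -0.9},
    {"wx": 0, "wy": 0, "wz": 0, "tx": -32, "ty": -194, "tz": -110, "jaw": -0.9},
    {"wx": 0, "wy": 0, "wz": 0, "tx": -37, "ty": -220, "tz": -110, "jaw": -0.9},
    {"wx": 0, "wy": 0, "wz": 0, "tx": -38, "ty": -231.5, "tz": -110, "jaw": -0.9}
  ]
}}

```text
time: 24.0
tcp_pos: [0.4962, -0.1001, 0.1363]
tcp_rot: [0.002, 1.0, -0.001, 0.001]
wrist_force: [0.2, 0.5, -1.0]
opening: 0.0188
```

{"api": "servo_tool", "payload": {
  "steps": [
    {"wx": 0, "wy": 0, "wz": 0, "tx": 0, "ty": 0, "tz": 8, "jaw": -0.9},
    {"wx": 0, "wy": 0, "wz": 0, "tx": 0, "ty": 0, "tz": 20, "jaw": -0.9},
    {"wx": 0, "wy": 0, "wz": 0, "tx": 0, "ty": 0, "tz": 30, "jaw": -0.9},
    {"wx": 0, "wy": 0, "wz": 0, "tx": 0, "ty": 0, "tz": 37, "jaw": -0.9},
    {"wx": 0, "wy": 0, "wz": 0, "tx": 0, "ty": 0, "tz": 41, "jaw": -0.9},
    {"wx": 0, "wy": 0, "wz": 0, "tx": 0, "ty": 0, "tz": 41, "jaw": -0.9},
    {"wx": 0, "wy": 0, "wz": 0, "tx": 0, "ty": 0, "tz": 41, "jaw": -0.9},
    {"wx": 0, "wy": 0, "wz": 0, "tx": 0, "ty": 0, "tz": 41, "jaw": -0.9}
  ]
}}

```text
time: 24.67
tcp_pos: [0.4955, -0.0964, 0.0956]
tcp_rot: [-0.001, 1.0, -0.001, 0.0]
wrist_force: [0.4, 0.3, -1.2]
opening: 0.0186
```

```bash
python3 avg.py 495.3 -96.7 85 180
```

```text
tcp [495.41 -96.75  95.54] sd [0.13 0.09 0.14] th -179.97 zaxis [ 4.0e-04 -1.1e-03 -1.0e+00] F [ 0.4  0.  -1.1] open 18.6 t 25.07
-> [495.3, -96.7, 85.0, 180.0] t [ 0.1  0.1 10.5] w [-0.06  0.02  0.03]
```

{"api": "servo_tool", "payload": {
  "steps": [
    {"wx": 0, "wy": 0, "wz": 0, "tx": 0, "ty": 0, "tz": 3, "jaw": -0.9},
    {"wx": 0, "wy": 0, "wz": 0, "tx": 0, "ty": 0, "tz": 5, "jaw": -0.9},
    {"wx": 0, "wy": 0, "wz": 0, "tx": 0, "ty": 0, "tz": 7, "jaw": -0.9},
    {"wx": 0, "wy": 0, "wz": 0, "tx": 0, "ty": 0, "tz": 8.5, "jaw": -0.9},
    {"wx": 0, "wy": 0, "wz": 0, "tx": 0, "ty": 0, "tz": 9.3, "jaw": -0.9},
    {"wx": 0, "wy": 0, "wz": 0, "tx": 0, "ty": 0, "tz": 9.8, "jaw": -0.9},
    {"wx": 0, "wy": 0, "wz": 0, "tx": 0, "ty": 0, "tz": 9.8, "jaw": -0.9},
    {"wx": 0, "wy": 0, "wz": 0, "tx": 0, "ty": 0, "tz": 9.8, "jaw": -0.9}
  ]
}}

```text
time: 25.73
tcp_pos: [0.4951, -0.0967, 0.0853]
tcp_rot: [-0.0, 1.0, -0.0, -0.0]
wrist_force: [0.4, 0.4, -0.7]
opening: 0.0184
```

{"api": "servo_tool", "payload": {
  "steps": [
    {"wx": 0, "wy": 0, "wz": 0, "tx": 0, "ty": 0, "tz": 0.3, "jaw": -0.9},
    {"wx": 0, "wy": 0, "wz": 0, "tx": 0, "ty": 0, "tz": 0.6, "jaw": -0.9},
    {"wx": 0, "wy": 0, "wz": 0, "tx": 0, "ty": 0, "tz": 0.8, "jaw": -0.9},
    {"wx": 0, "wy": 0, "wz": 0, "tx": 0, "ty": 0, "tz": 0.8, "jaw": -0.9},
    {"wx": 0, "wy": 0, "wz": 0, "tx": 0, "ty": 0, "tz": 0.8, "jaw": -0.9}
  ]
}}

```text
time: 26.15
tcp_pos: [0.4953, -0.0968, 0.085]
tcp_rot: [-0.0, 1.0, -0.001, 0.0]
wrist_force: [-1.0, 0.4, 5.6]
opening: 0.0188
```

```bash
python3 avg.py 495.3 -96.7 85 180
```

```text
tcp [495.25 -96.78  84.98] sd [0.01 0.02 0.01] th -179.98 zaxis [ 2.0e-04 -1.1e-03 -1.0e+00] F [-1.6  0.5  6.4] open 18.8 t 26.55
-> [495.3, -96.7, 85.0, 180.0] t [-0.1  0.1 -0. ] w [-0.06  0.01  0.02]
```

{"api": "servo_tool", "payload": {
  "steps": [
    {"wx": 0, "wy": 0, "wz": 0, "tx": 0, "ty": 0, "tz": -0.5, "jaw": -0.3},
    {"wx": 0, "wy": 0, "wz": 0, "tx": 0, "ty": 0, "tz": -0.5, "jaw": 0},
    {"wx": 0, "wy": 0, "wz": 0, "tx": 0, "ty": 0, "tz": -0.5, "jaw": 0.1},
    {"wx": 0, "wy": 0, "wz": 0, "tx": 0, "ty": 0, "tz": -0.5, "jaw": 0.1},
    {"wx": 0, "wy": 0, "wz": 0, "tx": 0, "ty": 0, "tz": -10, "jaw": 0.1},
    {"wx": 0, "wy": 0, "wz": 0, "tx": 0, "ty": 0, "tz": -35, "jaw": 0.1},
    {"wx": 0, "wy": 0, "wz": 0, "tx": 0, "ty": 0, "tz": -60, "jaw": 0.5},
    {"wx": 0, "wy": 0, "wz": 7, "tx": 2, "ty": 30, "tz": -70, "jaw": 0.5},
    {"wx": 0, "wy": 0, "wz": 14, "tx": 5, "ty": 70, "tz": -70, "jaw": 0.5},
    {"wx": 0, "wy": 0, "wz": 21, "tx": 8, "ty": 110, "tz": -70, "jaw": 0.5},
    {"wx": 0, "wy": 0, "wz": 28, "tx": 11, "ty": 150, "tz": -70, "jaw": 0.5},
    {"wx": 0, "wy": 0, "wz": 35, "tx": 14, "ty": 190, "tz": -70, "jaw": 0.5}
  ]
}}

```text
time: 27.55
tcp_pos: [0.4823, 0.0803, 0.1553]
tcp_rot: [0.28, 0.96, -0.0, 0.001]
wrist_force: [0.9, 0.1, 0.5]
opening: 0.0642
```

```bash
python3 avg.py 468.8 268.4 120 94.7; python3 chk.py s6.png
```

```text
tcp [482.22  80.37 154.89] sd [0.56 2.72 0.25] th 147.87 zaxis [ 0.e+00 -4.e-04 -1.e+00] F [-0.2 -0.7 -0.6] open 64.3 t 27.95
-> [468.8, 268.4, 120.0, 94.7] t [111.4 152.1  34.8] w [-1.000e-02  2.000e-02  5.317e+01]
s vase 22 mec 489.1 -293.5 13.0 mean [ 487.4 -296.1  101.3] zsd 1.2
s jar 13 mec 505.2 -83.2 26.0 mean [509.6 -78.1  75.9] zsd 1.5
s disc 44 mec 496.1 -94.2 31.5 mean [491.9 -98.3  82. ] zsd 1.1
s knob 7 mec 500.1 -91.3 7.8 mean [500.2 -88.7  99.9] zsd 1.3
t vase 74 mec 489.2 -293.5 12.9 mean [ 489.2 -292.5   99.9] zsd 1.5
t jar 27 mec 495.5 -95.3 29.5 mean [494.2 -91.7  77.4] zsd 0.9
t disc 358 mec 495.4 -94.0 29.3 mean [495.3 -93.6  81.5] zsd 1.3
t knob 56 mec 496.9 -95.5 9.5 mean [496.3 -95.9 101. ] zsd 1.5
```

{"api": "servo_tool", "payload": {
  "steps": [
    {"wx": 0, "wy": 0, "wz": 7, "tx": 16, "ty": 22, "tz": 5, "jaw": 0.5},
    {"wx": 0, "wy": 0, "wz": 14, "tx": 36, "ty": 49, "tz": 12, "jaw": 0.5},
    {"wx": 0, "wy": 0, "wz": 21, "tx": 58, "ty": 79, "tz": 18, "jaw": 0.5},
    {"wx": 0, "wy": 0, "wz": 28, "tx": 80, "ty": 109, "tz": 25, "jaw": 0.5},
    {"wx": 0, "wy": 0, "wz": 35, "tx": 100, "ty": 137, "tz": 32, "jaw": 0.5},
    {"wx": 0, "wy": 0, "wz": 42, "tx": 109, "ty": 149, "tz": 35, "jaw": 0.5},
    {"wx": 0, "wy": 0, "wz": 49, "tx": 111, "ty": 152, "tz": 35, "jaw": 0.5},
    {"wx": 0, "wy": 0, "wz": 53, "tx": 111, "ty": 152, "tz": 35, "jaw": 0.5},
    {"wx": 0, "wy": 0, "wz": 53, "tx": 111, "ty": 152, "tz": 35, "jaw": 0.5},
    {"wx": 0, "wy": 0, "wz": 53, "tx": 111, "ty": 152, "tz": 35, "jaw": 0.5},
    {"wx": 0, "wy": 0, "wz": 53, "tx": 111, "ty": 152, "tz": 35, "jaw": 0.5},
    {"wx": 0, "wy": 0, "wz": 53, "tx": 111, "ty": 152, "tz": 35, "jaw": 0.5}
  ]
}}

```text
time: 29.05
tcp_pos: [0.4696, 0.266, 0.1193]
tcp_rot: [0.676, 0.736, -0.0, 0.0]
wrist_force: [-0.2, -0.1, -0.6]
opening: 0.0639
```

```bash
python3 avg.py 468.8 268 14 94.7
```

```text
tcp [469.47 266.34 119.32] sd [0.1  0.17 0.04] th 94.84 zaxis [-2.e-04 -8.e-04 -1.e+00] F [ 1.1 -0.5  0. ] open 63.8 t 29.45
-> [468.8, 268.0, 14.0, 94.7] t [  1.8  -0.5 105.3] w [-0.02  0.05  0.14]
```

{"api": "servo_tool", "payload": {
  "steps": [
    {"wx": 0, "wy": 0, "wz": 0.1, "tx": 1.8, "ty": -0.5, "tz": 25, "jaw": 0.5},
    {"wx": 0, "wy": 0, "wz": 0.1, "tx": 1.8, "ty": -0.5, "tz": 50, "jaw": 0.5},
    {"wx": 0, "wy": 0, "wz": 0.1, "tx": 1.8, "ty": -0.5, "tz": 70, "jaw": 0.5},
    {"wx": 0, "wy": 0, "wz": 0.1, "tx": 1.8, "ty": -0.5, "tz": 85, "jaw": 0.5},
    {"wx": 0, "wy": 0, "wz": 0.1, "tx": 1.8, "ty": -0.5, "tz": 95, "jaw": 0.5},
    {"wx": 0, "wy": 0, "wz": 0.1, "tx": 1.8, "ty": -0.5, "tz": 101, "jaw": 0.5},
    {"wx": 0, "wy": 0, "wz": 0.1, "tx": 1.8, "ty": -0.5, "tz": 104, "jaw": 0.5},
    {"wx": 0, "wy": 0, "wz": 0.1, "tx": 1.8, "ty": -0.5, "tz": 104, "jaw": 0.5},
    {"wx": 0, "wy": 0, "wz": 0.1, "tx": 1.8, "ty": -0.5, "tz": 104, "jaw": 0.5},
    {"wx": 0, "wy": 0, "wz": 0.1, "tx": 1.8, "ty": -0.5, "tz": 104, "jaw": 0.5}
  ]
}}

```text
time: 30.28
tcp_pos: [0.4695, 0.2686, 0.0162]
tcp_rot: [0.677, 0.736, 0.0, 0.001]
wrist_force: [0.2, -0.8, 0.3]
opening: 0.0642
```

```bash
python3 avg.py 468.8 268 12 94.7;python3 - <<'E'
from h import *
s=snap('scene');cv2.imwrite('pics/s7.png',cv2.resize(s['image'][230:370,300:480,::-1],None,fx=4,fy=4))
E
```

```text
tcp [469.06 268.45  15.77] sd [0.24 0.1  0.26] th 94.74 zaxis [ 6.e-04 -5.e-04 -1.e+00] F [ 0.4 -0.2  0.7] open 64.3 t 30.68
-> [468.8, 268.0, 12.0, 94.7] t [-0.4 -0.3  3.8] w [0.03 0.03 0.04]
```

View pics/s7.png

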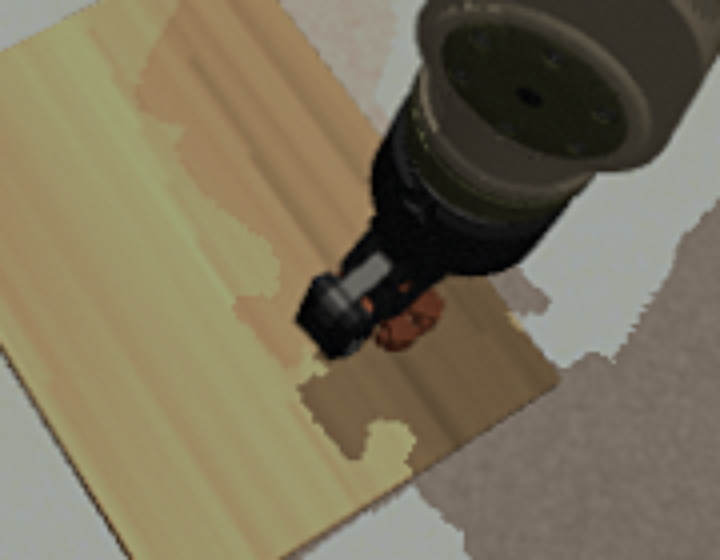

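The crop shows the near finger (335,310) just outside the snowflake (410,320), with the flake untouched. I'll lower 3 mm and close.

{"api": "servo_tool", "payload": {
  "steps": [
    {"wx": 0, "wy": 0, "wz": 0, "tx": -0.2, "ty": 0, "tz": 1.5, "jaw": 0.5},
    {"wx": 0, "wy": 0, "wz": 0, "tx": -0.2, "ty": 0, "tz": 3, "jaw": 0.5},
    {"wx": 0, "wy": 0, "wz": 0, "tx": -0.2, "ty": 0, "tz": 3, "jaw": 0.4},
    {"wx": 0, "wy": 0, "wz": 0, "tx": -0.2, "ty": 0, "tz": 3, "jaw": 0.3},
    {"wx": 0, "wy": 0, "wz": 0, "tx": -0.2, "ty": 0, "tz": 3, "jaw": 0.2},
    {"wx": 0, "wy": 0, "wz": 0, "tx": -0.2, "ty": 0, "tz": 3, "jaw": 0.1},
    {"wx": 0, "wy": 0, "wz": 0, "tx": -0.2, "ty": 0, "tz": 3, "jaw": 0},
    {"wx": 0, "wy": 0, "wz": 0, "tx": -0.2, "ty": 0, "tz": 3, "jaw": -0.1},
    {"wx": 0, "wy": 0, "wz": 0, "tx": -0.2, "ty": 0, "tz": 3, "jaw": -0.1},
    {"wx": 0, "wy": 0, "wz": 0, "tx": -0.2, "ty": 0, "tz": 3, "jaw": -0.1},
    {"wx": 0, "wy": 0, "wz": 0, "tx": -0.2, "ty": 0, "tz": 3, "jaw": -0.1}
  ],
  "newtons": 25
}}

```text
time: 31.65
tcp_pos: [0.4688, 0.2681, 0.0123]
tcp_rot: [0.677, 0.736, -0.0, 0.0]
wrist_force: [0.4, -0.2, 2.6]
opening: 0.0493
```

```bash
python3 avg.py 492.6 -196 140 94.7
```

```text
tcp [468.76 268.14  12.36] sd [0.01 0.01 0.01] th 94.74 zaxis [-1.e-04 -8.e-04 -1.e+00] F [-1.3 -0.5  3.5] open 49.0 t 32.05
-> [492.6, -196.0, 140.0, 94.7] t [-464.6  -14.6 -127.3] w [-0.01  0.04  0.04]
```

{"api": "servo_tool", "payload": {
  "steps": [
    {"wx": 0, "wy": 0, "wz": 0, "tx": 0, "ty": 0, "tz": -5, "jaw": -0.1},
    {"wx": 0, "wy": 0, "wz": 0, "tx": 0, "ty": 0, "tz": -20, "jaw": -0.1},
    {"wx": 0, "wy": 0, "wz": 0, "tx": 0, "ty": 0, "tz": -45, "jaw": -0.1},
    {"wx": 0, "wy": 0, "wz": 0, "tx": 0, "ty": 0, "tz": -75, "jaw": -0.1},
    {"wx": 0, "wy": 0, "wz": 0, "tx": -10, "ty": 0, "tz": -105, "jaw": -0.1},
    {"wx": 0, "wy": 0, "wz": 0, "tx": -30, "ty": -1, "tz": -130, "jaw": -0.1},
    {"wx": 0, "wy": 0, "wz": 0, "tx": -60, "ty": -2, "tz": -138, "jaw": -0.1},
    {"wx": 0, "wy": 0, "wz": 0, "tx": -95, "ty": -3, "tz": -138, "jaw": -0.1},
    {"wx": 0, "wy": 0, "wz": 0, "tx": -130, "ty": -4, "tz": -138, "jaw": -0.1},
    {"wx": 0, "wy": 0, "wz": 0, "tx": -165, "ty": -5, "tz": -138, "jaw": -0.1},
    {"wx": 0, "wy": 0, "wz": 0, "tx": -200, "ty": -6, "tz": -138, "jaw": -0.1},
    {"wx": 0, "wy": 0, "wz": 0, "tx": -235, "ty": -7, "tz": -138, "jaw": -0.1}
  ]
}}

```text
time: 33.05
tcp_pos: [0.4807, 0.0319, 0.1505]
tcp_rot: [0.677, 0.736, -0.0, 0.0]
wrist_force: [0.5, 0.2, -0.6]
opening: 0.0493
```

{"api": "servo_tool", "payload": {
  "steps": [
    {"wx": 0, "wy": 0, "wz": 0, "tx": -35, "ty": -1, "tz": 0, "jaw": -0.1},
    {"wx": 0, "wy": 0, "wz": 0, "tx": -70, "ty": -2, "tz": 0, "jaw": -0.1},
    {"wx": 0, "wy": 0, "wz": 0, "tx": -105, "ty": -3, "tz": 0, "jaw": -0.1},
    {"wx": 0, "wy": 0, "wz": 0, "tx": -140, "ty": -4, "tz": 0, "jaw": -0.1},
    {"wx": 0, "wy": 0, "wz": 0, "tx": -175, "ty": -5, "tz": 0, "jaw": -0.1},
    {"wx": 0, "wy": 0, "wz": 0, "tx": -203, "ty": -6, "tz": 0, "jaw": -0.1},
    {"wx": 0, "wy": 0, "wz": 0, "tx": -222, "ty": -7, "tz": 0, "jaw": -0.1},
    {"wx": 0, "wy": 0, "wz": 0, "tx": -230, "ty": -8, "tz": 0, "jaw": -0.1},
    {"wx": 0, "wy": 0, "wz": 0, "tx": -230, "ty": -8, "tz": 0, "jaw": -0.1},
    {"wx": 0, "wy": 0, "wz": 0, "tx": -230, "ty": -8, "tz": 0, "jaw": -0.1},
    {"wx": 0, "wy": 0, "wz": 0, "tx": -230, "ty": -8, "tz": 0, "jaw": -0.1},
    {"wx": 0, "wy": 0, "wz": 0, "tx": -230, "ty": -8, "tz": 0, "jaw": -0.1}
  ]
}}

```text
time: 34.05
tcp_pos: [0.492, -0.1949, 0.1506]
tcp_rot: [0.677, 0.736, -0.0, -0.0]
wrist_force: [-0.5, 0.0, -1.0]
opening: 0.0491
```

```bash
python3 avg.py 492 -196.2 15.3 94.7;python3 - <<'E'
from h import *
s=snap('scene');cv2.imwrite('pics/s8.png',cv2.resize(s['image'][20:230,150:350,::-1],None,fx=2.8,fy=2.8))
E
```

```text
tcp [ 492.27 -195.64  150.72] sd [0.04 0.39 0.03] th 94.81 zaxis [-3.e-04 -8.e-04 -1.e+00] F [-0.3  0.9 -0.2] open 48.9 t 34.45
-> [492.0, -196.2, 15.3, 94.7] t [ -0.4  -0.3 135.4] w [-0.02  0.05  0.11]
```

View pics/s8.png

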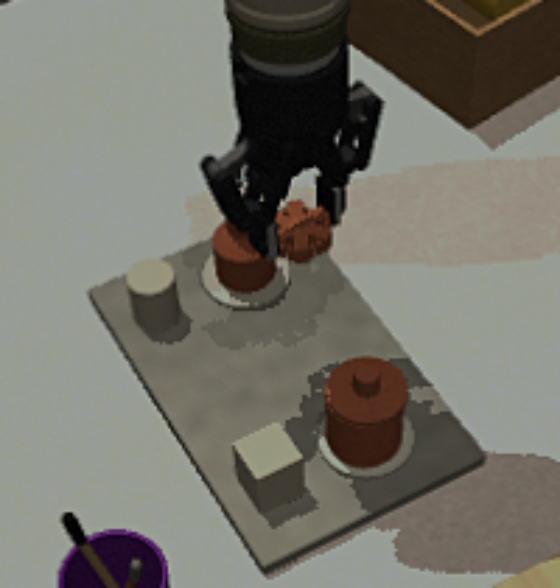

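The crop shows the lid seated flat on the jar (367,395), the vase on its disc, and the snowflake (300,232) held level above the shelf. I'll lower it.

{"api": "servo_tool", "payload": {
  "steps": [
    {"wx": 0, "wy": 0, "wz": 0, "tx": 0, "ty": -0.2, "tz": 25, "jaw": -0.1},
    {"wx": 0, "wy": 0, "wz": 0, "tx": 0, "ty": -0.2, "tz": 50, "jaw": -0.1},
    {"wx": 0, "wy": 0, "wz": 0, "tx": 0, "ty": -0.2, "tz": 75, "jaw": -0.1},
    {"wx": 0, "wy": 0, "wz": 0, "tx": 0, "ty": -0.2, "tz": 95, "jaw": -0.1},
    {"wx": 0, "wy": 0, "wz": 0, "tx": 0, "ty": -0.2, "tz": 110, "jaw": -0.1},
    {"wx": 0, "wy": 0, "wz": 0, "tx": 0, "ty": -0.2, "tz": 121, "jaw": -0.1},
    {"wx": 0, "wy": 0, "wz": 0, "tx": 0, "ty": -0.2, "tz": 127, "jaw": -0.1},
    {"wx": 0, "wy": 0, "wz": 0, "tx": 0, "ty": -0.2, "tz": 130, "jaw": -0.1},
    {"wx": 0, "wy": 0, "wz": 0, "tx": 0, "ty": -0.2, "tz": 131, "jaw": -0.1},
    {"wx": 0, "wy": 0, "wz": 0, "tx": 0, "ty": -0.2, "tz": 131, "jaw": -0.1},
    {"wx": 0, "wy": 0, "wz": 0, "tx": 0, "ty": -0.2, "tz": 131, "jaw": -0.1},
    {"wx": 0, "wy": 0, "wz": 0, "tx": 0, "ty": -0.2, "tz": 131, "jaw": -0.1}
  ]
}}

```text
time: 35.5
tcp_pos: [0.4925, -0.1969, 0.0204]
tcp_rot: [0.677, 0.736, -0.0, 0.001]
wrist_force: [-0.1, -0.0, -0.2]
opening: 0.0495
```

```bash
python3 avg.py 492.2 -195.8 15.3 94.7
```

```text
tcp [ 492.19 -196.7    20.  ] sd [0.17 0.1  0.23] th 94.74 zaxis [ 3.0e-04 -1.2e-03 -1.0e+00] F [-0.2  0.7 -1.5] open 49.0 t 35.9
-> [492.2, -195.8, 15.3, 94.7] t [0.9 0.1 4.7] w [0.01 0.07 0.04]
```

{"api": "servo_tool", "payload": {
  "steps": [
    {"wx": 0, "wy": 0, "wz": 0, "tx": 0.8, "ty": 0, "tz": 1.5, "jaw": -0.1},
    {"wx": 0, "wy": 0, "wz": 0, "tx": 0.8, "ty": 0, "tz": 3, "jaw": -0.1},
    {"wx": 0, "wy": 0, "wz": 0, "tx": 0.8, "ty": 0, "tz": 3.7, "jaw": -0.1},
    {"wx": 0, "wy": 0, "wz": 0, "tx": 0.8, "ty": 0, "tz": 4, "jaw": -0.1},
    {"wx": 0, "wy": 0, "wz": 0, "tx": 0.8, "ty": 0, "tz": 4.2, "jaw": -0.1},
    {"wx": 0, "wy": 0, "wz": 0, "tx": 0.8, "ty": 0, "tz": 4.2, "jaw": -0.1},
    {"wx": 0, "wy": 0, "wz": 0, "tx": 0.8, "ty": 0, "tz": 4.2, "jaw": -0.1}
  ]
}}

```text
time: 36.48
tcp_pos: [0.492, -0.1958, 0.0154]
tcp_rot: [0.677, 0.736, -0.0, 0.0]
wrist_force: [-0.4, -0.1, -0.2]
opening: 0.0488
```

{"api": "servo_tool", "payload": {
  "steps": [
    {"wx": 0, "wy": 0, "wz": 0, "tx": 0, "ty": 0, "tz": 0.2, "jaw": -0.1},
    {"wx": 0, "wy": 0, "wz": 0, "tx": 0, "ty": 0, "tz": 0.4, "jaw": -0.1},
    {"wx": 0, "wy": 0, "wz": 0, "tx": 0, "ty": 0, "tz": 0.6, "jaw": -0.1},
    {"wx": 0, "wy": 0, "wz": 0, "tx": 0, "ty": 0, "tz": 0.6, "jaw": -0.1},
    {"wx": 0, "wy": 0, "wz": 0, "tx": 0, "ty": 0, "tz": 0.6, "jaw": -0.1}
  ]
}}

```text
time: 36.9
tcp_pos: [0.492, -0.1959, 0.0153]
tcp_rot: [0.677, 0.736, -0.0, 0.0]
wrist_force: [-1.0, 1.2, 4.9]
opening: 0.0491
```

```bash
python3 avg.py 492.2 -195.8 15.3 94.7
```

```text
tcp [ 492.   -195.86   15.34] sd [0.01 0.01 0.01] th 94.74 zaxis [ 1.0e-04 -1.2e-03 -1.0e+00] F [-1.4  1.1  4.2] open 49.2 t 37.3
-> [492.2, -195.8, 15.3, 94.7] t [0.  0.2 0. ] w [-0.    0.07  0.04]
```

{"api": "servo_tool", "payload": {
  "steps": [
    {"wx": 0, "wy": 0, "wz": 0, "tx": 0, "ty": 0, "tz": -0.4, "jaw": 0.3},
    {"wx": 0, "wy": 0, "wz": 0, "tx": 0, "ty": 0, "tz": -0.4, "jaw": 0.5},
    {"wx": 0, "wy": 0, "wz": 0, "tx": 0, "ty": 0, "tz": -0.4, "jaw": 0.6},
    {"wx": 0, "wy": 0, "wz": 0, "tx": 0, "ty": 0, "tz": -0.4, "jaw": 0.6},
    {"wx": 0, "wy": 0, "wz": 0, "tx": 0, "ty": 0, "tz": -10, "jaw": 0.6},
    {"wx": 0, "wy": 0, "wz": 0, "tx": 0, "ty": 0, "tz": -35, "jaw": 0.6},
    {"wx": 0, "wy": 0, "wz": 0, "tx": 0, "ty": 0, "tz": -70, "jaw": 0.6},
    {"wx": 0, "wy": 0, "wz": 0, "tx": 0, "ty": 0, "tz": -110, "jaw": 0.6},
    {"wx": 0, "wy": 0, "wz": 0, "tx": 0, "ty": 0, "tz": -150, "jaw": 0.6},
    {"wx": 0, "wy": 0, "wz": 0, "tx": 30, "ty": 0, "tz": -170, "jaw": 0.6},
    {"wx": 0, "wy": 0, "wz": 0, "tx": 70, "ty": 0, "tz": -170, "jaw": 0.6},
    {"wx": 0, "wy": 0, "wz": 0, "tx": 110, "ty": 0, "tz": -170, "jaw": 0.6}
  ]
}}

```text
time: 38.3
tcp_pos: [0.4841, -0.0861, 0.1876]
tcp_rot: [0.678, 0.735, 0.001, 0.003]
wrist_force: [0.8, 1.1, -0.3]
opening: 0.0686
```

{"api": "servo_tool", "payload": {
  "steps": [
    {"wx": 0, "wy": 0, "wz": 0, "tx": 40, "ty": 0, "tz": 0, "jaw": 0.6},
    {"wx": 0, "wy": 0, "wz": 0, "tx": 80, "ty": 0, "tz": 0, "jaw": 0.6},
    {"wx": 0, "wy": 0, "wz": 0, "tx": 120, "ty": 0, "tz": 0, "jaw": 0.6},
    {"wx": 0, "wy": 0, "wz": 0, "tx": 160, "ty": 0, "tz": 0, "jaw": 0.6},
    {"wx": 0, "wy": 0, "wz": 0, "tx": 200, "ty": 0, "tz": 0, "jaw": 0.6},
    {"wx": 0, "wy": 0, "wz": 0, "tx": 230, "ty": 0, "tz": 0, "jaw": 0.6},
    {"wx": 0, "wy": 0, "wz": 0, "tx": 240, "ty": 0, "tz": 0, "jaw": 0.6},
    {"wx": 0, "wy": 0, "wz": 0, "tx": 240, "ty": 0, "tz": 0, "jaw": 0.6},
    {"wx": 0, "wy": 0, "wz": 0, "tx": 240, "ty": 0, "tz": 0, "jaw": 0.6},
    {"wx": 0, "wy": 0, "wz": 0, "tx": 240, "ty": 0, "tz": 0, "jaw": 0.6}
  ]
}}

```text
time: 39.13
tcp_pos: [0.4632, 0.1522, 0.1847]
tcp_rot: [0.678, 0.735, -0.001, 0.0]
wrist_force: [-0.1, 0.3, 0.2]
opening: 0.0678
```

```bash
python3 avg.py; python3 chk.py s9.png; python3 - <<'E'
from h import *
for k in('top','scene'):
    s=snap(k);P=cloud(s)
    for n,c,z in(('can',(.73,.067),.115),('cup',(.7275,-.052),.085)):
        m=(np.hypot(P[...,0]-c[0],P[...,1]-c[1])<.065)&(abs(P[...,2]-z)<.005);q=P[m]
        (x,y),r=cv2.minEnclosingCircle((q[:,:2]*1000).astype(np.float32));print(k,n,round(x,1),round(y,1),round(r,1))
    if k=='top':cv2.imwrite('pics/t9.png',cv2.resize(s['image'][185:290,290:440,::-1],None,fx=4,fy=4,interpolation=3))
E
```

```text
tcp [463.23 152.13 184.56] sd [0.04 0.26 0.05] th 94.64 zaxis [-4.0e-04 -1.1e-03 -1.0e+00] F [ 0.4 -0.6 -1. ] open 68.4 t 39.53
s vase 31 mec 489.1 -292.9 12.4 mean [ 488.6 -292.3  100.7] zsd 1.7
s jar 13 mec 508.1 -82.5 24.3 mean [511.1 -75.8  76.7] zsd 1.5
s disc 34 mec 495.6 -95.1 31.5 mean [ 491.5 -103.4   81.9] zsd 1.6
s snow 35 mec 491.5 -192.7 24.8 mean [ 492.2 -191.2   29.4] zsd 1.6
t vase 72 mec 489.1 -293.5 13.1 mean [ 489.3 -292.7  100. ] zsd 1.4
t jar 30 mec 494.5 -94.4 28.2 mean [491.  -89.3  77.7] zsd 0.7
t disc 366 mec 495.8 -94.2 28.9 mean [495.1 -93.6  81.5] zsd 1.2
t knob 58 mec 496.9 -95.6 9.5 mean [496.8 -96.  101.2] zsd 1.6
t snow 160 mec 492.1 -192.7 23.1 mean [ 491.4 -192.3   30. ] zsd 1.6
top can 729.6 65.8 30.9
top cup 727.9 -51.7 38.1
scene can 730.8 67.4 30.2
scene cup 728.1 -51.5 38.8
```

View pics/s9.png

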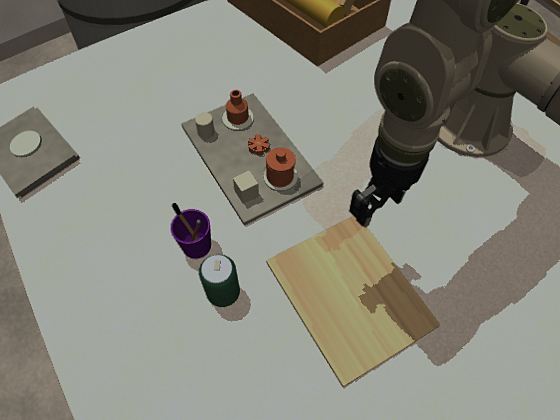

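View pics/t9.png

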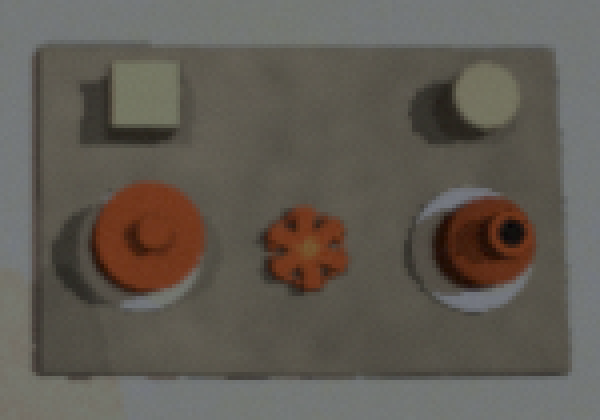

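The snowflake (258,145) lies flat between the vase (238,108) and the lidded jar (281,168). Can and cup measure within about 2 mm of their first readings, and the arm is clear of everything.

```bash
python3 -c "
from workcell import manip;print(manip.finish_job())"
```

```text
the job is handed in; nothing more can be done
None
```

I placed the pieces in the order asked: vase, jar, lid, then snowflake. I handed in at about 40 s, with the arm clear of everything. Each piece was lowered in steps of under 1 mm until it touched at the expected height, then released. The settled wrist-force readings at touchdown were about 9 N or less.

My last checks, from both cameras and the arm's own position readings:

- **Vase:** it stands within about 2–3 mm of the middle of the round-post disc. The arm's reading puts it within about 0.5 mm, so camera and arm differ by about 2 mm.
- **Jar:** it stands within about 1.5 mm of the middle of the square-post disc.
- **Lid:** it touched down at exactly the seated height, and its top lies flat at 82 mm as it should.
- **Snowflake:** it lies flat on the shelf, in line with the vase and jar. The cameras put it about 1.5 mm along from their midpoint.
- **Can and cup:** both measure within about 2 mm of where they started, which is no more than the measuring error.

No check failed. The small differences between camera and arm readings are within the stated 2 mm calibration error, so I did not move anything again.

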